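# Clear the used blow nozzles from the air point into the wash tub

### The job

At the air point, pull the spring sleeve of each of the two quick couplers right back so that the blow nozzle in it drops onto the red tray, let each sleeve snap fully forward, and put every other nozzle lying on the bench onto the tray as well. When all of them are on the tray together, carry it by its black tab and tip it over the grey wash tub so that they slide in. Then put the empty tray back flat on its taped place under the coupler mouths, the same way round as before, with every nozzle in the tub and the other things on the bench left alone.

Things in the scene. Friction and masses are not known exactly. Their poses are not given: they have to be found in the camera images.
- sleeve_l (a joint): Knurled brass spring sleeve of the left (+y of the air point) quick coupler: 0 = fully forward (home), 0.010 m = pulled back to its stop. A spring holds it forward: about 6 N at 0, 11 N at 0.010; it snaps back when let go. The coupler frees its nozzle once the sleeve is back about 8 mm or more.
- grip_l (a point): Middle of the left (+y of the air point) sleeve's gripping length, on its level axis, 100 mm above the bench; moves with the sleeve. +x of this point is the pull-back direction. The sleeve is 30 mm across and 28 mm long here; a rear collar 38 mm across begins 14 mm behind (+x). Can be gripped from above, fingers on its two sides.
- nozzle_l: Brass blow nozzle, 60 g, long axis = its x. Square body 26 x 24 x 24 mm (x, y, z), origin under its centre on its underside, axis at z = 12 mm; steel plug tail, 16 mm across, to x = +35 mm; dark tip to x = -27 mm. Starts locked in the left coupler, tail in the mouth; when its sleeve is pulled back it is pushed out and drops 80 mm onto the tray, in any attitude.
- sleeve_r (a joint): Knurled brass spring sleeve of the right (-y of the air point) quick coupler: 0 = fully forward (home), 0.010 m = pulled back to its stop. A spring holds it forward: about 6 N at 0, 11 N at 0.010; it snaps back when let go. The coupler frees its nozzle once the sleeve is back about 8 mm or more.
- grip_r (a point): Middle of the right (-y of the air point) sleeve's gripping length, on its level axis, 100 mm above the bench; moves with the sleeve. +x of this point is the pull-back direction. The sleeve is 30 mm across and 28 mm long here; a rear collar 38 mm across begins 14 mm behind (+x). Can be gripped from above, fingers on its two sides.
- nozzle_r: Brass blow nozzle, 60 g, long axis = its x. Square body 26 x 24 x 24 mm (x, y, z), origin under its centre on its underside, axis at z = 12 mm; steel plug tail, 16 mm across, to x = +35 mm; dark tip to x = -27 mm. Starts locked in the right coupler, tail in the mouth; when its sleeve is pulled back it is pushed out and drops 80 mm onto the tray, in any attitude.
- coupler: Fixed air point: grey post and aluminium block (top at 123 mm, 140 mm wide) with two level quick couplers towards its -x, at y = +42.5 and -42.5 mm, axes at z = 100 mm. Origin on the bench under the block; mouths at x = -60 mm, facing -x; a gauge behind rises to 182 mm at x = 34 to 56 mm. Yaw varies by 0.25 rad.
- tray_home (a point): Centre of the tray's place on the bench (taped in yellow on three sides), under and in front of the coupler mouths; axes as the coupler's, and as the tray's when it stands there.
- tray: Red slippery scoop tray; origin under the centre of its floor. Floor 170 (x) x 150 (y) mm, 4 mm thick; 28 mm high walls, 4 mm thick, at both x sides and at +y; the -y edge is open for pouring. Black upright grip tab at +y. 280 g. Nozzles slide off it when it is tilted by 0.4 rad or more towards -y.
- tray_grip (a point): Grip point in the tray's tab, 52 mm above the tray's underside; the tab is 60 mm long (tray x), 14 mm thick (tray y), top at 66 mm, centred 82 mm to +y of the tray's origin.
- tray_lip (a point): Middle of the tray's open pouring edge, on the upper face of its floor (75 mm to -y of the tray's origin).
- tub: Grey open wash tub, 240 (x) x 210 (y) x 60 mm tall outside, walls 6 mm; origin under its centre. Loose, 900 g.
- nozzle1: Brass blow nozzle, 60 g, long axis = its x. Square body 26 x 24 x 24 mm (x, y, z), origin under its centre on its underside, axis at z = 12 mm; steel plug tail, 16 mm across, to x = +35 mm; dark tip to x = -27 mm. Starts lying on the bench; may be absent.
- nozzle2: Brass blow nozzle, 60 g, long axis = its x. Square body 26 x 24 x 24 mm (x, y, z), origin under its centre on its underside, axis at z = 12 mm; steel plug tail, 16 mm across, to x = +35 mm; dark tip to x = -27 mm. Starts lying on the bench; may be absent.
- nozzle3: Brass blow nozzle, 60 g, long axis = its x. Square body 26 x 24 x 24 mm (x, y, z), origin under its centre on its underside, axis at z = 12 mm; steel plug tail, 16 mm across, to x = +35 mm; dark tip to x = -27 mm. Starts lying on the bench; may be absent.
- nozzle4: Brass blow nozzle, 60 g, long axis = its x. Square body 26 x 24 x 24 mm (x, y, z), origin under its centre on its underside, axis at z = 12 mm; steel plug tail, 16 mm across, to x = +35 mm; dark tip to x = -27 mm. Starts lying on the bench; may be absent.
- spray_can: Upright spray can with red label, 52 mm diameter, 150 mm tall. Bystander; origin under its centre.
- finish_jar: Upright amber jar, 68 mm diameter, 90 mm tall. Bystander; origin under its centre.
- sanding_block: Cork sanding block, 100 x 60 x 27 mm. Bystander; origin under its centre.
- knife: Yellow utility knife lying flat, about 140 x 22 x 15 mm. Bystander; origin under its centre.
Not all that is in view belongs to the job. Leave any green or white look-alike of the nozzle_r alone.

How it is judged:
By the outcome, as a careful person would: the job done as asked, in the order asked, and still so for the second after the job is handed in, with the robot touching nothing.
Of nozzle1, nozzle2, nozzle3, nozzle4 only 2 to 4 are there at a start; the rules pass over those that are not, and their reading is None.
At some moment in a run one of nozzle1, nozzle2, nozzle3, nozzle4 may be knocked a few centimetres aside while the robot is not near it.
It also fails if it takes over 208 s, if anything falls off the work surface, if the arm or the gripper's body presses on something with over 40 N, if the wrist force passes 120 N, or if a joint passes its speed limit or range.

### The arm

A 6-joint arm with a two-finger parallel gripper is mounted at the origin on the work surface. World frame = base frame: x ahead of the robot, y to its left, z up, the work surface at z = 0. Lengths are in m, angles in degrees, forces in N, time in s.
With the tool pointing down it reaches from about 0.3 to 0.75 m from the base axis. Payload 8.5 kg.
Tool frame: the origin (TCP) lies midway between the tips of the shut fingers; the grasp point (between the pads) lies 19 mm behind it; y points along the fingers, x is the direction in which the jaws open and shut, and the axes are right-handed (so a half turn about y gives the same grasp; the last joint's range is limited). The gripper opens to 85 mm and grips with 20 to 120 N. Pads are 22 mm wide; open, the fingers measure 114 mm over their backs; the gripper's body (76 mm by 85 mm) begins 54 mm behind the grasp point. The pads swing forward as they close: fully open they stand 13 mm farther back than shut.
Start: joints at [54.185, 21.807, 74.336, -0, 83.858, -12.336], TCP at [0.219, 0.504, 0.194] pointing down, gripper open.
Joint ranges: [-178.18, 178.18], [-50.72, 133.34], [12.68, 142.11], [-81.47, 261.47], [9.98, 163.14], [-165.26, 165.26]. Speed limits (degrees/s): [136.94, 136.94, 180, 180, 180, 180].

### API

Orientations are given as a 3x3 rotation matrix whose columns are the frame's x, y, z axes.
In Python, from rig import env gives the robot as it stands.
- The arm moves only by the tool carry_out, never from a script. Its argument "plan" is a list of rows, each a list of 3 entries, a list of its own where there are three numbers: the shift along the tool's x, y, z in m, then the turn, a rotation vector about the tool's x, y, z in degrees, then the finger opening in m, from 0 to 0.0854. In form: [[[dx, dy, dz], [ax, ay, az], jaw], ...]. A call has 1 to 8 rows; each row shifts and turns the commanded pose from where the row before left it, along the tool's axes as they then stand; what a row does not reach is not made up. A row lasts 1/8 s, in which the tool goes at most 62.5 mm and 10.7 degrees, less where a joint would pass 70% of its speed; a pose out of reach is approached as far as the arm can. A call is refused whole if a number of a shift passes 0.0625 or a number of a turn 10.7, either way. A call with a gripper value outside its range is refused whole. The fingers move at their own pace and stop on an object; "force" is the grip in N (left out, the last holds). Time passes only in rows, so rows that do not move let the fingers close. It gives the time, the measured TCP pose, the force and the opening at its end, in the units of the state.
- env.observe(): the state, without advancing time (a new reading comes with each control period).
- env.get_image(name): name is "scene" or "top"; returns a dict with "image" (384x512x3 uint8, red, green, blue), "vfov" (degrees; the focal length in pixels is half the picture's height over the tangent of half this angle, whatever the lens; pixels are square), "cx", "cy" (the principal point, pixels), "rvec" (rotation vector, rad) and "tvec" (3), from world to camera coordinates, as OpenCV has them. Camera axes: x right, y down, z forward; pixel columns grow to the right and rows downward; lengths in m; the calibration is good to about 2 mm. A picture is of the moment at which its call begins. There is no depth.
- env.close_job(): hands the job in, once; it reports no verdict.
Trained networks look in a picture, given as the dict that the camera call returned (one of the last four; its "shot" number tells which), for a name from the list of things; names that differ only in an ending like _2 or _b are one class to them, and where a whole thing is asked for, a point or a joint stands for the part that bears it (a point fixed in the world has none). Each returns a list of dicts, best first, with "conf" (0 to 1); they miss things now and then, are a little off and sometimes report something else, mostly with a low value. They report only what shows in the picture. A call takes as long as a camera call. They do not tell look-alikes from the thing itself.
- env.outline_of(target, picture): "mask" (384x512 bool, what is visible of it) and "pixel" ([row, column] in pixels, amid what is visible of it).
The state is a dict: "time_s": time; "q": joint angles; "qvel": joint speeds; "joint_efforts": joint torques, N m; "position": TCP position; "tool_rot": TCP orientation; "ft_force": force on the tool from outside, world axes, zero at the start; "wrist_torque": the same for the moment, N m; "grip_width": finger opening in m.
Only numpy, scipy, OpenCV 4.12 (cv2) and the standard library are available. Lean on these libraries where they do the work, as an engineer would, in place of code of your own. Each camera call takes 0.05 s, during which the arm holds its last target.

## Working session

There is one attempt and no reset: what is moved stays moved. The work goes in short steps, Python scripts to look and compute and a tool call to move; the robot and the scene stay as the last step left them, time stands still between calls to the robot, and variables do not carry over. Pictures are saved under pics/ and viewed, and the job is handed in when it is done.

Besides the shell and the picture viewer there is one more tool, called after "Call:" as a command line: name --argument value ..., lists and objects as JSON in quotes. carry_out: Moves the arm, as the interface text tells. Its arguments: {"type":"object","properties":{"plan":{"type":"array","items":{"type":"array"}},"force":{"type":"number"}},"required":["plan"]}

```bash
ls; mkdir -p pics
cat > h.py <<'E'
import numpy as np,cv2
from rig import env
def shot(name,fn=None):
    p=env.get_image(name)
    if fn: cv2.imwrite('pics/'+fn,cv2.cvtColor(p['image'],cv2.COLOR_RGB2BGR))
    return p
def K(p):
    h=p['image'].shape[0]; f=h/2/np.tan(np.radians(p['vfov'])/2)
    return np.array([[f,0,p['cx']],[0,f,p['cy']],[0,0,1.]])
def RT(p):
    return cv2.Rodrigues(np.array(p['rvec'],float))[0],np.array(p['tvec'],float)
def proj(p,X):
    R,t=RT(p); x=K(p)@(R@np.array(X,float).reshape(-1,3).T+t[:,None]); return (x[:2]/x[2]).T
def onz(p,uv,z):
    R,t=RT(p); uv=np.array(uv,float).reshape(-1,2)
    d=R.T@np.linalg.inv(K(p))@np.c_[uv,np.ones(len(uv))].T
    c=-R.T@t; s=(z-c[2])/d[2]; return (c[:,None]+s*d).T
E
python3 - <<'E'
from h import *
for n in('scene','top'):
    p=shot(n,n+'0.png'); R,t=RT(p); print(n,p['vfov'],p['cx'],p['cy'],-R.T@t,R, {k for k in p})
print(env.observe())
E
```

```text
pics
scene 51.64718416352373 256.72247786387396 190.98438223439769 [1.24186204 0.48224878 0.69365154] [[-0.54918609  0.8355662   0.01495875]
 [ 0.47375514  0.32602714 -0.81808458]
 [-0.68844078 -0.44219388 -0.57490335]] {'image', 'shot', 'tvec', 'cy', 'cx', 'vfov', 'rvec'}
top 47.590668163907715 252.33319383150453 190.822716126299 [0.43110382 0.02852121 1.16898786] [[-0.01080308 -0.99991743 -0.00695843]
 [-0.99648687  0.01134346 -0.08297739]
 [ 0.08304947  0.00603757 -0.99652714]] {'image', 'shot', 'tvec', 'cy', 'cx', 'vfov', 'rvec'}
{'time_s': 0.1, 'q': array([ 5.41843087e+01,  2.18370963e+01,  7.43782479e+01,  1.64855475e-04,
        8.38585225e+01, -1.23373528e+01]), 'qvel': array([-0.04914875, -0.15067485, -0.11756678,  0.04435776, -0.00993795,
        0.06473816]), 'joint_efforts': array([ 4.33822817e-03, -4.49219191e+01, -2.31656832e+01, -8.95560515e-05,
        3.68071458e-03, -5.85091084e-05]), 'position': array([0.21895416, 0.5042067 , 0.1930866 ]), 'tool_rot': array([[ 3.98402140e-01, -7.56743484e-04, -9.17210533e-01],
       [ 9.17209982e-01, -1.04375660e-03,  3.98402762e-01],
       [-1.25883324e-03, -9.99999169e-01,  2.78257815e-04]]), 'ft_force': array([-0.40742356, -0.17238197, -0.57055616]), 'wrist_torque': array([ 0.01182824, -0.06135045,  0.03179549]), 'grip_width': 0.0852270013928782}
```

View pics/scene0.png

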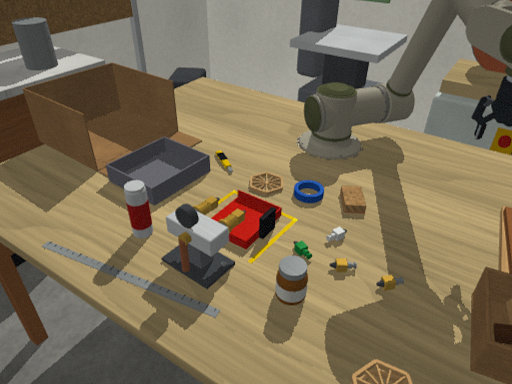

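View pics/top0.png

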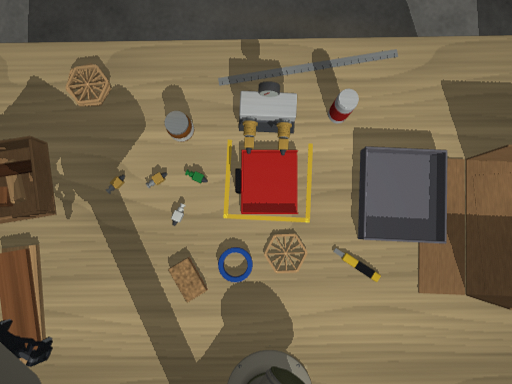

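Run:
```python
from h import *
ps={n:shot(n) for n in('top','scene')}
im=cv2.cvtColor(ps['top']['image'],cv2.COLOR_RGB2BGR)
cv2.imwrite('pics/t1a.png',cv2.resize(im[70:230,90:320],None,fx=3.4,fy=3.4,interpolation=cv2.INTER_CUBIC))
im2=cv2.cvtColor(ps['scene']['image'],cv2.COLOR_RGB2BGR)
cv2.imwrite('pics/s1a.png',cv2.resize(im2[150:320,120:420],None,fx=2.6,fy=2.6,interpolation=cv2.INTER_CUBIC))
for n,p in ps.items():
  for t in ['nozzle1','nozzle_l','tray','tub','coupler','sleeve_l','spray_can','finish_jar','knife','sanding_block']:
    for d in env.outline_of(t,p)[:7]:
      ys,xs=np.nonzero(d['mask']); 
      print(n,t,round(d['conf'],2),np.round(d['pixel'],1),len(xs),np.round(onz(p,[d['pixel'][::-1]],0.01)[0],3))
```

```text
top nozzle1 0.74 [175.6 197.7] 163 [0.57  0.182 0.01 ]
top nozzle1 0.72 [215.4 177.1] 133 [0.464 0.236 0.01 ]
top nozzle1 0.63 [179.3 158. ] 174 [0.562 0.288 0.01 ]
top nozzle1 0.52 [184.3 116.5] 182 [0.549 0.399 0.01 ]
top nozzle1 0.41 [126.6 249.8] 179 [0.702 0.041 0.01 ]
top nozzle_l 0.74 [175.6 197.7] 163 [0.57  0.182 0.01 ]
top nozzle_l 0.72 [215.4 177.1] 133 [0.464 0.236 0.01 ]
top nozzle_l 0.63 [179.3 158. ] 174 [0.562 0.288 0.01 ]
top nozzle_l 0.52 [184.3 116.5] 182 [0.549 0.399 0.01 ]
top nozzle_l 0.41 [126.6 249.8] 179 [0.702 0.041 0.01 ]
top tray 0.8 [184.3 270.7] 3722 [ 0.545 -0.014  0.01 ]
top tray 0.67 [191.  403.4] 8193 [ 0.523 -0.367  0.01 ]
top tray 0.4 [142.5 251. ] 96 [0.658 0.038 0.01 ]
top tub 0.88 [193.9 401. ] 8157 [ 0.515 -0.36   0.01 ]
top tub 0.39 [126.  283.3] 143 [ 0.703 -0.05   0.01 ]
top coupler 0.75 [124.3 272.7] 3903 [ 0.708 -0.021  0.01 ]
top sleeve_l 0.59 [126.3 284.7] 179 [ 0.702 -0.054  0.01 ]
top sleeve_l 0.45 [124.  248.3] 149 [0.709 0.044 0.01 ]
top spray_can 0.87 [104.6 343. ] 666 [ 0.76  -0.213  0.01 ]
top finish_jar 0.65 [129.2 180.9] 672 [0.
[... 1026 characters left out ...]
203.1] 4395 [ 0.688 -0.032  0.01 ]
scene sleeve_l 0.72 [261.6 343.6] 244 [0.551 0.29  0.01 ]
scene sleeve_l 0.68 [219.2 249.4] 2007 [0.546 0.013 0.01 ]
scene sleeve_l 0.52 [208.4 201.9] 152 [ 0.582 -0.124  0.01 ]
scene sleeve_l 0.48 [221.4 231.9] 177 [ 0.58 -0.02  0.01]
scene spray_can 0.63 [208.9 136.1] 1217 [ 0.687 -0.274  0.01 ]
scene spray_can 0.52 [239.  199.2] 4601 [ 0.684 -0.048  0.01 ]
scene finish_jar 0.91 [281.3 293. ] 1296 [0.674 0.22  0.01 ]
scene finish_jar 0.59 [241.3 201.4] 4648 [ 0.688 -0.037  0.01 ]
scene knife 0.75 [200.2 211.2] 117 [ 0.537 -0.127  0.01 ]
scene knife 0.72 [160.9 222.6] 172 [ 0.342 -0.234  0.01 ]
scene sanding_block 0.71 [203.  349.8] 605 [0.321 0.211 0.01 ]
```

View pics/t1a.png

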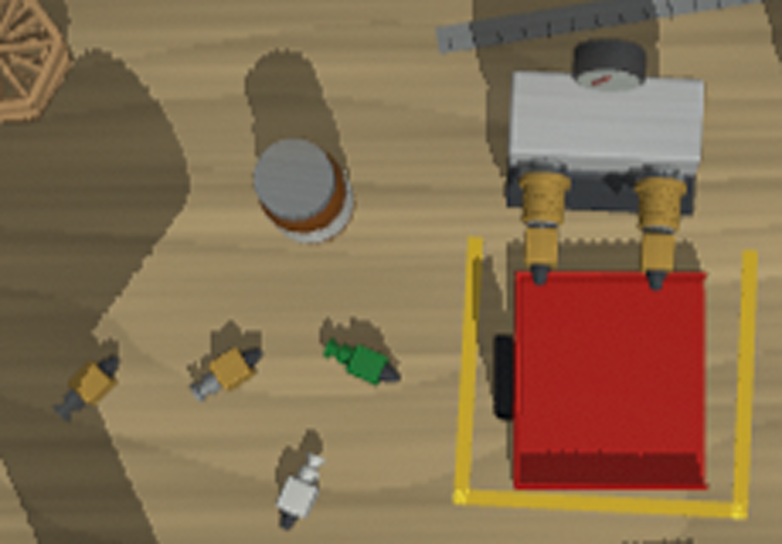

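View pics/s1a.png

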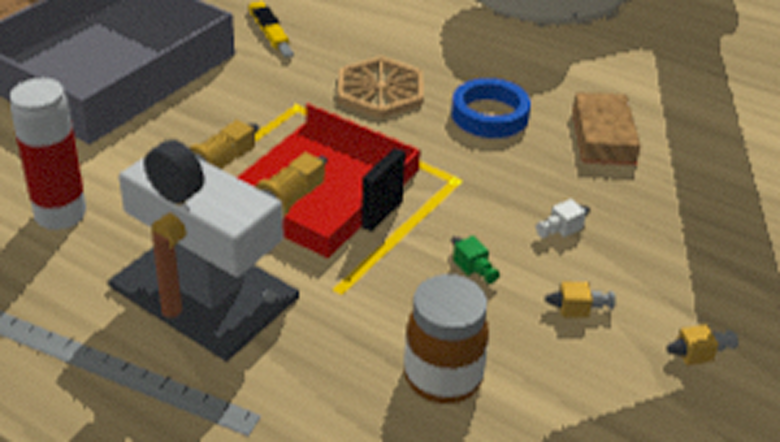

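```bash
cat > fit.py <<'E'
from h import *
from scipy.optimize import least_squares
ps={n:shot(n) for n in('top','scene')}
# top view corner points (px) from color segmentation
p=ps['top']; im=p['image'].astype(int)
r=(im[...,0]>110)&(im[...,1]<70)&(im[...,2]<70)
m=np.zeros(r.shape,np.uint8); m[135:225,225:310]=r[135:225,225:310]
c=max(cv2.findContours(m,cv2.RETR_EXTERNAL,cv2.CHAIN_APPROX_NONE)[0],key=cv2.contourArea)
print('tray rect',cv2.minAreaRect(c), cv2.approxPolyDP(c,4,True).reshape(-1,2))
y=(im[...,0]>180)&(im[...,1]>140)&(im[...,2]<80)
ys,xs=np.nonzero(y[130:230,215:320]); xs+=215;ys+=130
for nm,s in (('left',xs<236),('right',xs>303),('bot',(ys>208)&(xs>236)&(xs<300))):
    pts=onz(p,np.c_[xs[s],ys[s]],0.0)[:,:2]; cc=pts.mean(0); u=np.linalg.svd(pts-cc)[2][0]
    print(nm,cc,np.degrees(np.arctan2(u[1],u[0])),len(pts), pts.min(0),pts.max(0))
g=(im.min(-1)>140)&((im.max(-1)-im.min(-1))<25)
m=np.zeros(r.shape,np.uint8); m[85:125,232:305]=g[85:125,232:305]
c=max(cv2.findContours(m,cv2.RETR_EXTERNAL,cv2.CHAIN_APPROX_NONE)[0],key=cv2.contourArea)
print('block',cv2.minAreaRect(c)); b=cv2.boxPoints(cv2.minAreaRect(c)); print(onz(p,b,0.123))
for z,uv in ((.1,(248.8,152.4)),(.1,(282.9,153.8)),(.1,(248,127)),(.1,(284,128))): print(uv,onz(p,[uv],z))
R,t=RT(p)
for n in ('top',):
  for d in env.outline_of('tub',ps[n])[:1]:
    c=max(cv2.findContours(d['mask'].astype(np.uint8),0,1)[0],key=cv2.contourArea); b=cv2.boxPoints(cv2.minAreaRect(c)); print('tub',b.tolist(),onz(ps[n],b,.06))
cv2.imwrite('pics/t2.png',cv2.resize(cv2.cvtColor(p['image'],cv2.COLOR_RGB2BGR)[75:225,215:320],None,fx=5.3,fy=5.3,interpolation=cv2.INTER_CUBIC)[:600*2])
E
python3 fit.py
```

```text
tray rect ((269.0, 181.5), (63.0, 56.0), 90.0) [[242 150]
 [241 213]
 [297 213]
 [296 150]
 [284 155]
 [279 150]]
left [0.54278434 0.10282249] 178.94884827424093 308 [0.45862381 0.08278011] [0.66807034 0.11501743]
right [ 0.54647031 -0.11632827] 176.22898445406358 320 [ 0.4431237  -0.12781275] [ 0.65437506 -0.10179828]
bot [ 0.45569755 -0.00424851] -93.50236487114769 259 [ 0.4460552  -0.08858433] [0.46392133 0.0774975 ]
block ((268.05718994140625, 105.77009582519531), (55.66075897216797, 27.08699607849121), 2.6630005836486816)
[[ 0.69728475  0.06399439  0.123     ]
 [ 0.76492532  0.06033324  0.123     ]
 [ 0.75665442 -0.07610352  0.123     ]
 [ 0.68915201 -0.07173522  0.123     ]]
(248.8, 152.4) [[0.61598216 0.04273305 0.1       ]]
(282.9, 153.8) [[ 0.6114572  -0.04179959  0.1       ]]
(248, 127) [[0.68004678 0.04407971 0.1       ]]
(284, 128) [[ 0.67640038 -0.04562005  0.1       ]]
tub [[357.3180236816406, 239.8224334716797], [360.2624206542969, 145.60194396972656], [448.8321838378906, 148.36973571777344], [445.8877868652344, 242.59022521972656]] [[ 0.39621787 -0.2287955   0.06      ]
 [ 0.63714108 -0.24377973  0.06      ]
 [ 0.62719536 -0.47064554  0.06      ]
 [ 0.38691227 -0.45166551  0.06      ]]
```

View pics/t2.png

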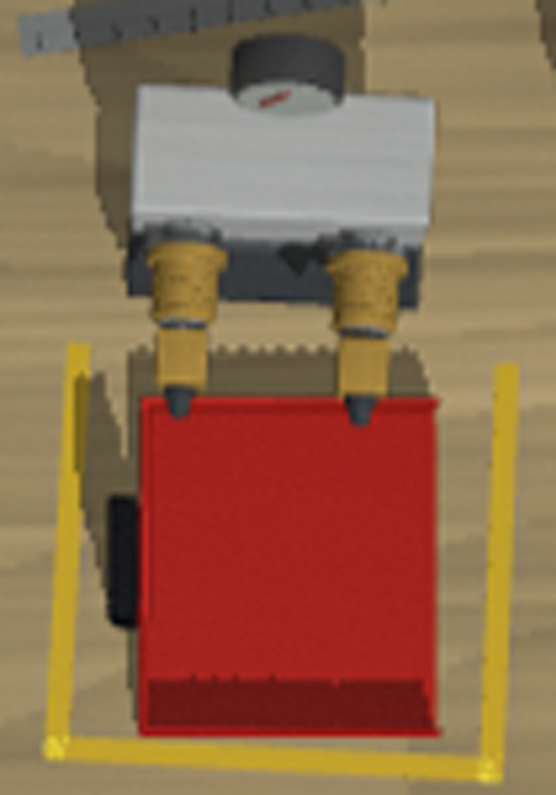

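Run:
```python
from h import *
p=shot('top')
f=lambda u,v:(215+u/5.3,75+v/5.3)
for nm,u,v,z in [('tray NW top',140,397,.028),('NE',438,400,.028),('SW',138,735,.028),('SE',440,735,.028),('tab top N',122,495,.066),('tab top S',122,628,.066),('tab W',107,560,.066),('tape SW',55,747,0),('SE',487,772,0),('NW',78,345,0),('NE',507,365,0),('mouthL',183,322,.115),('mouthR',364,330,.115)]:
    print(nm,np.round(onz(p,[f(u,v)],z)[0],4))
```

```text
tray NW top [0.6354 0.0632 0.028 ]
NE [ 0.632  -0.0857  0.028 ]
SW [0.4665 0.0657 0.028 ]
SE [ 0.4648 -0.0834  0.028 ]
tab top N [0.5809 0.0711 0.066 ]
tab top S [0.5166 0.0717 0.066 ]
tab W [0.5495 0.0786 0.066 ]
tape SW [0.4617 0.1086 0.    ]
SE [ 0.4467 -0.1095  0.    ]
NW [0.6678 0.0957 0.    ]
NE [ 0.6547 -0.1242  0.    ]
mouthL [0.6547 0.0403 0.115 ]
mouthR [ 0.6499 -0.0434  0.115 ]
```

```bash
cat >> h.py <<'E'
def go(pos,yaw=None,z=None):
    s=env.observe(); R=np.array(s['tool_rot']); P=np.array(s['position'])
    cy=np.degrees(np.arctan2(R[1,0],R[0,0]))
    print('t',round(s['time_s'],2),'P',P.round(4),'yaw',round(cy,2),'tilt',R[:,1].round(3),'F',np.array(s['ft_force']).round(1),'w',round(s['grip_width'],4))
    d=np.array(pos)-P
    if yaw is None: yaw=cy
    dy=(yaw-cy+180)%360-180
    c,sn=np.cos(np.radians(yaw)),np.sin(np.radians(yaw))
    X=np.array([c,sn,0]);Y=np.array([0,0,-1.]);Z=np.cross(X,Y)
    print('turn about y first: %.2f  then dx %.4f dy %.4f dz %.4f'%(-dy,d@X,d@Y,d@Z))
E
python3 -c "
from h import *
go([.670,.0395,.20],86.7)"
```

```text
t 1.4 P [0.2191 0.5044 0.1936] yaw 66.52 tilt [-0. -0. -1.] F [ 0.2 -0.6 -0.3] w 0.0855
turn about y first: -20.18  then dx -0.4382 dy -0.0064 dz -0.4769
```

Call:
carry_out --plan '[[[0,0,0],[0,-10.1,0],0.08],[[0,0,0],[0,-10.1,0],0.08],[[-0.03,0,-0.03],[0,0,0],0.08],[[-0.04,0,-0.04],[0,0,0],0.08],[[-0.04,0,-0.04],[0,0,0],0.08],[[-0.04,0,-0.04],[0,0,0],0.08],[[-0.04,0,-0.045],[0,0,0],0.08],[[-0.04,0,-0.045],[0,0,0],0.08]]'

```text
time_s: 2.4
position: [0.4468, 0.2596, 0.1939]
tool_rot: [[0.057, 0.0, -0.998], [0.998, 0.0, 0.057], [0.0, -1.0, -0.0]]
ft_force: [-0.0, 0.3, -0.2]
grip_width: 0.08
```

Call:
carry_out --plan '[[[-0.04,0,-0.045],[0,0,0],0.08],[[-0.04,0,-0.045],[0,0,0],0.08],[[-0.04,0,-0.045],[0,0,0],0.08],[[-0.04,0,-0.045],[0,0,0],0.08],[[-0.03,0,-0.03],[0,0,0],0.08],[[-0.015,0,-0.02],[0,0,0],0.08],[[0,0,0],[0,0,0],0.08],[[0,0,0],[0,0,0],0.08]]'

```text
time_s: 3.4
position: [0.663, 0.0439, 0.1936]
tool_rot: [[0.057, -0.0, -0.998], [0.998, 0.0, 0.057], [0.0, -1.0, 0.0]]
ft_force: [-0.3, 0.3, -0.2]
grip_width: 0.0802
```

```bash
python3 -c "
from h import *
go([.670,.0395,.08],86.7)
p=shot('scene','a.png')"
```

```text
t 3.4 P [0.663  0.0439 0.1936] yaw 86.75 tilt [-0.  0. -1.] F [-0.3  0.3 -0.2] w 0.0802
turn about y first: 0.05  then dx -0.0040 dy 0.1136 dz -0.0073
```

View pics/a.png

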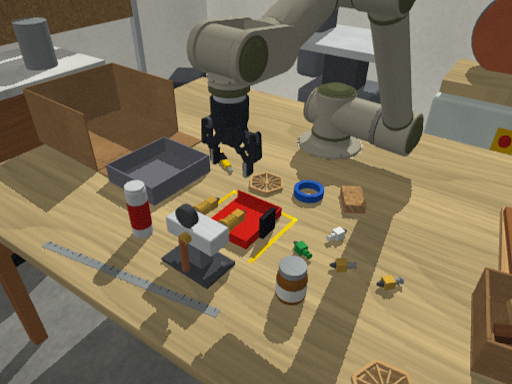

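Call:
carry_out --plan '[[[-0.004,0.02,-0.007],[0,0,0],0.065],[[0,0.03,0],[0,0,0],0.065],[[0,0.03,0],[0,0,0],0.065],[[0,0.02,0],[0,0,0],0.065],[[0,0.0136,0],[0,0,0],0.065],[[0,0,0],[0,0,0],0.065],[[0,0,0],[0,0,0],0.065]]'

```text
time_s: 4.32
position: [0.6707, 0.0389, 0.0808]
tool_rot: [[0.057, 0.001, -0.998], [0.998, -0.0, 0.057], [-0.0, -1.0, -0.001]]
ft_force: [-0.4, 0.6, 0.0]
grip_width: 0.0652
```

```bash
python3 -c "
from h import *
go([.670,.0395,.08],86.7)
for n in('scene','top'):
  p=shot(n); im=cv2.cvtColor(p['image'],cv2.COLOR_RGB2BGR); u,v=proj(p,[.66,.02,.1])[0].astype(int); cv2.imwrite('pics/b_%s.png'%n,cv2.resize(im[v-60:v+60,u-70:u+70],None,fx=5,fy=5,interpolation=cv2.INTER_CUBIC))"
```

```text
t 4.33 P [0.6707 0.0389 0.0808] yaw 86.73 tilt [ 0.001 -0.    -1.   ] F [-0.4  0.6  0. ] w 0.0652
turn about y first: 0.03  then dx 0.0006 dy 0.0008 dz 0.0007
```

View pics/b_scene.png

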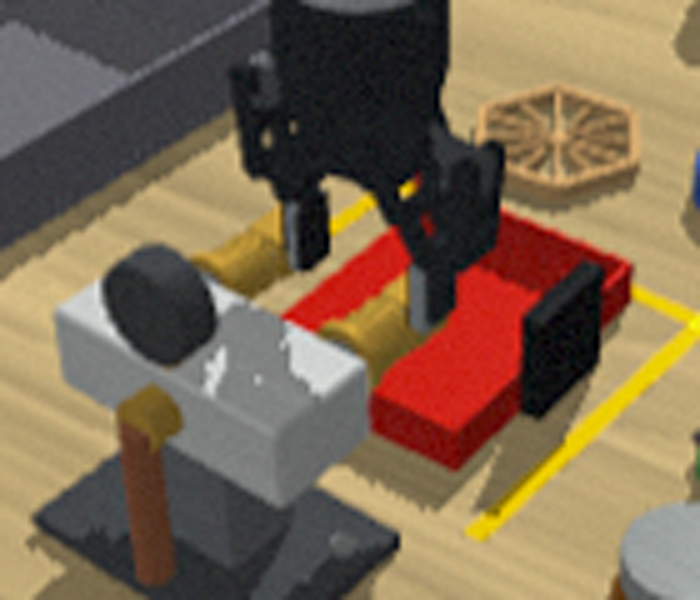

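View pics/b_top.png

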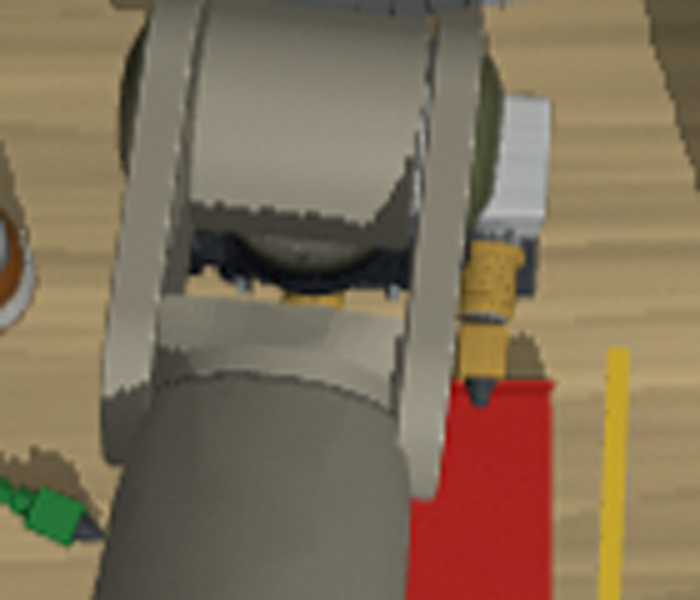

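Call:
carry_out --plan '[[[0,0,0],[0,0,0],0.03],[[0,0,0],[0,0,0],0.02],[[0,0,0],[0,0,0],0.02],[[0,0,0],[0,0,0],0.02],[[0,0,0],[0,0,0],0.02],[[0,0,0],[0,0,0],0.02]]' --force 30

```text
time_s: 5.18
position: [0.6702, 0.0389, 0.08]
tool_rot: [[0.057, -0.0, -0.998], [0.998, -0.0, 0.057], [-0.0, -1.0, 0.0]]
ft_force: [0.4, 1.6, -1.1]
grip_width: 0.0196
```

```bash
python3 -c "
from h import *
go([.670,.0395,.08],86.7)"
```

```text
t 5.17 P [0.6702 0.0389 0.08  ] yaw 86.72 tilt [-0. -0. -1.] F [ 0.4  1.6 -1.1] w 0.0196
turn about y first: 0.02  then dx 0.0006 dy 0.0000 dz 0.0003
```

```bash
python3 -c "
from h import *
for n in('scene',):
  p=shot(n); im=cv2.cvtColor(p['image'],cv2.COLOR_RGB2BGR); u,v=proj(p,[.66,.02,.1])[0].astype(int); cv2.imwrite('pics/c_%s.png'%n,cv2.resize(im[v-50:v+50,u-60:u+60],None,fx=6,fy=6,interpolation=cv2.INTER_CUBIC))"
```

```text
(no output)
```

View pics/c_scene.png

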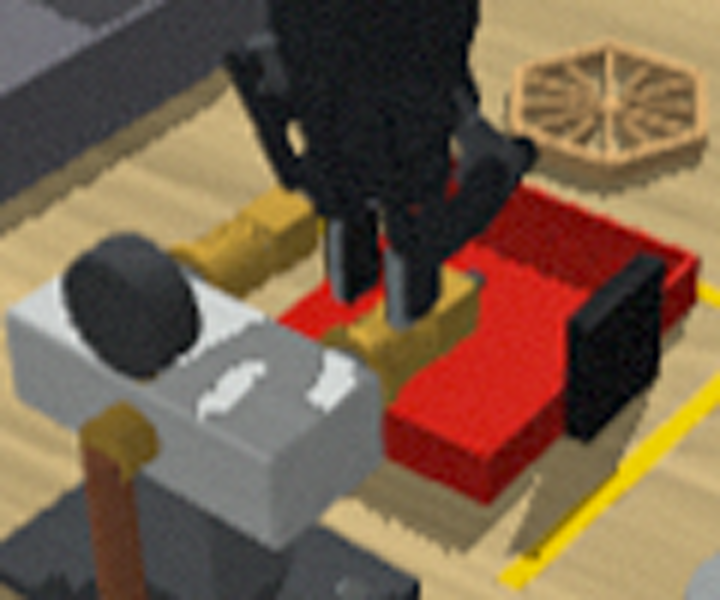

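```bash
python3 -c "
from h import *
for n in('scene',):
  p=shot(n); im=cv2.cvtColor(p['image'],cv2.COLOR_RGB2BGR); u,v=proj(p,[.66,.02,.1])[0].astype(int)
  for X,c in (([.6702,.0389,.08],(255,0,0)),([.6702,.0389,.1],(0,255,0)),([.6702,.0389,.12],(255,255,0)),([.616,.0427,.1],(255,0,255)),([.658,.0403,.1],(255,255,255))):
    q=proj(p,X)[0]; print(X,(q-[u-60,v-50])*6)
"
```

```text
[0.6702, 0.0389, 0.08] [384.42958765 374.78128214]
[0.6702, 0.0389, 0.1] [383.14544938 335.64387861]
[0.6702, 0.0389, 0.12] [381.82919194 295.52756152]
[0.616, 0.0427, 0.1] [470.44195851 268.82591786]
[0.658, 0.0403, 0.1] [404.48952072 320.65382981]
```

```bash
python3 -c "
from h import *
p=shot('scene'); u,v=proj(p,[.66,.02,.1])[0].astype(int)
print('b: near 430,328 far 310,268')
for z in (.08,.09,.1,.11,.12):
  print(z,[((proj(p,[.6707+.0576*s,.0389+s,z])[0]-[u-70,v-60])*5).round() for s in (.037,-.037)],[((proj(p,[.6707+.0576*s,.0389+s,z])[0]-[u-60,v-50])*6).round() for s in (.014,-.014)])
"
```

```text
b: near 430,328 far 310,268
0.08 [array([431., 394.]), array([311., 332.])] [array([411., 390.]), array([357., 361.])]
0.09 [array([431., 378.]), array([310., 316.])] [array([411., 370.]), array([356., 342.])]
0.1 [array([431., 362.]), array([309., 300.])] [array([410., 350.]), array([355., 322.])]
0.11 [array([430., 345.]), array([308., 284.])] [array([410., 330.]), array([354., 303.])]
0.12 [array([430., 328.]), array([307., 267.])] [array([409., 310.]), array([353., 282.])]
```

```bash
python3 -c "
from h import *
s=env.observe(); print(s)
p=shot('scene')
print([(z,[proj(p,[.663+.0576*s,.0439+s,z])[0].round() for s in (.044,-.044)]) for z in (.19,.2,.21,.22,.23,.24)])
im=cv2.imread('pics/a.png'); cv2.imwrite('pics/a2.png',cv2.resize(im[100:200,180:290],None,fx=6,fy=6,interpolation=cv2.INTER_CUBIC))
"
```

```text
{'time_s': 5.325, 'q': array([-6.76184214e+00,  3.90499699e+01,  6.26494143e+01, -1.52031194e-03,
        7.83038884e+01, -9.34796642e+01]), 'qvel': array([ 0.03020944, -0.08273829,  0.03839056,  0.01187862, -0.02101403,
       -0.04075411]), 'joint_efforts': array([-6.39217142e-04, -5.88813043e+01, -2.21076375e+01, -3.81062900e-04,
        4.44310062e-04,  5.06182369e-05]), 'position': array([0.67021731, 0.0388494 , 0.08001588]), 'tool_rot': array([[ 5.72481143e-02, -5.97795538e-05, -9.98359980e-01],
       [ 9.98359982e-01, -1.90776011e-05,  5.72481155e-02],
       [-2.24685802e-05, -9.99999998e-01,  5.85893575e-05]]), 'ft_force': array([0.15775947, 0.440471  , 0.09123176]), 'wrist_torque': array([ 0.03341576,  0.00143723, -0.01299478]), 'grip_width': 0.02017448436373114}
[(0.19, [array([247., 196.]), array([217., 182.])]), (0.2, [array([247., 192.]), array([216., 178.])]), (0.21, [array([247., 188.]), array([216., 175.])]), (0.22, [array([247., 184.]), array([216., 171.])]), (0.23, [array([247., 180.]), array([216., 167.])]), (0.24, [array([247., 176.]), array([216., 163.])])]
```

View pics/a2.png

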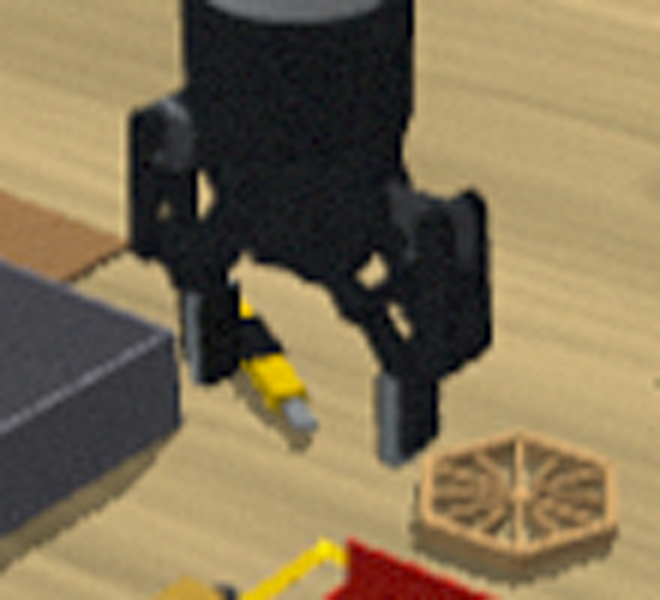

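Call:
carry_out --plan '[[[0,0,0],[0,0,0],0.065],[[0,0,0],[0,0,0],0.065],[[0,0,0],[0,0,0],0.065],[[0,0.01,0],[0,0,0],0.065],[[0,0.01,0],[0,0,0],0.065],[[0,0.008,0],[0,0,0],0.065],[[0,0,0],[0,0,0],0.065],[[0,0,0],[0,0,0],0.065]]'

```text
time_s: 6.38
position: [0.6704, 0.0389, 0.0522]
tool_rot: [[0.057, 0.0, -0.998], [0.998, -0.0, 0.057], [-0.0, -1.0, -0.0]]
ft_force: [0.4, -0.1, -0.1]
grip_width: 0.0649
```

```bash
python3 -c "
from h import *
go([.670,.0395,.05],86.7)
for n in('scene',):
  p=shot(n); im=cv2.cvtColor(p['image'],cv2.COLOR_RGB2BGR); u,v=proj(p,[.66,.02,.1])[0].astype(int); cv2.imwrite('pics/d_%s.png'%n,cv2.resize(im[v-50:v+50,u-60:u+60],None,fx=6,fy=6,interpolation=cv2.INTER_CUBIC))"
```

```text
t 6.38 P [0.6704 0.0389 0.0522] yaw 86.72 tilt [ 0. -0. -1.] F [ 0.4 -0.1 -0.1] w 0.0649
turn about y first: 0.02  then dx 0.0006 dy 0.0022 dz 0.0005
```

View pics/d_scene.png

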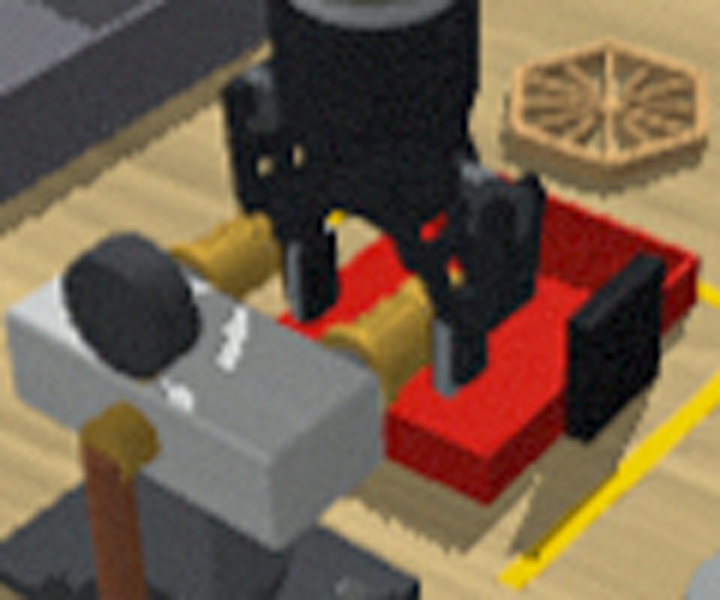

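Call:
carry_out --plan '[[[0,0.003,0],[0,0,0],0.04],[[0,0,0],[0,0,0],0.02],[[0,0,0],[0,0,0],0.02],[[0,0,0],[0,0,0],0.02],[[0,0,0],[0,0,0],0.02],[[0,0,0],[0,0,0],0.02]]' --force 35

```text
time_s: 7.18
position: [0.6702, 0.042, 0.0495]
tool_rot: [[0.056, 0.001, -0.998], [0.998, 0.004, 0.056], [0.004, -1.0, -0.0]]
ft_force: [-0.2, 12.3, 2.0]
grip_width: 0.0294
```

Call:
carry_out --plan '[[[0.003,0,0],[0,0,0],0.02],[[0,0,0],[0,0,0],0.02],[[0,0,-0.003],[0,0,0],0.02],[[0,0,-0.003],[0,0,0],0.02],[[0,0,0],[0,0,0],0.02]]' --force 45

```text
time_s: 7.8
position: [0.6754, 0.0416, 0.0495]
tool_rot: [[0.057, -0.002, -0.998], [0.998, 0.0, 0.057], [0.0, -1.0, 0.002]]
ft_force: [-8.9, 1.8, 7.5]
grip_width: 0.0295
```

Call:
carry_out --plan '[[[0,0,-0.002],[0,0,0],0.02],[[0,0,-0.002],[0,0,0],0.02],[[0,0,-0.002],[0,0,0],0.02],[[0,0,0],[0,0,0],0.02]]'

```text
time_s: 8.3
position: [0.68, 0.0413, 0.0494]
tool_rot: [[0.057, -0.006, -0.998], [0.998, 0.0, 0.057], [0.0, -1.0, 0.006]]
ft_force: [-15.4, 0.7, 12.2]
grip_width: 0.0291
```

```bash
python3 -c "
from h import *
go([.670,.0395,.05],86.7)
for n in('scene',):
  p=shot(n); im=cv2.cvtColor(p['image'],cv2.COLOR_RGB2BGR); u,v=proj(p,[.62,.02,.08])[0].astype(int); cv2.imwrite('pics/e_%s.png'%n,cv2.resize(im[v-50:v+50,u-60:u+60],None,fx=6,fy=6,interpolation=cv2.INTER_CUBIC))"
```

```text
t 8.3 P [0.68   0.0413 0.0494] yaw 86.72 tilt [-0.006  0.    -1.   ] F [-15.4   0.7  12.2] w 0.0291
turn about y first: 0.02  then dx -0.0024 dy -0.0006 dz 0.0099
```

View pics/e_scene.png

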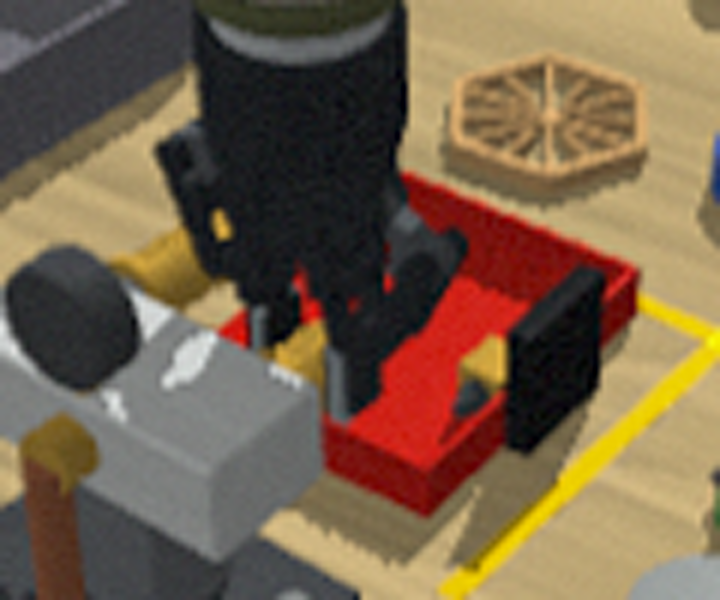

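Call:
carry_out --plan '[[[0,0,0],[0,0,0],0.065],[[0,0,0],[0,0,0],0.065],[[0,0,0],[0,0,0],0.065],[[0,-0.03,0.006],[0,0,0],0.065],[[0,-0.04,0],[0,0,0],0.065],[[0,-0.02,0],[0,0,0],0.065],[[0,0,0],[0,0,0],0.065]]'

```text
time_s: 9.22
position: [0.6772, 0.0413, 0.1405]
tool_rot: [[0.057, 0.004, -0.998], [0.998, -0.0, 0.057], [-0.0, -1.0, -0.004]]
ft_force: [0.7, -0.1, -0.8]
grip_width: 0.0652
```

```bash
python3 -c "
from h import *
go([.668,-.042,.135],86.7)
for n in('scene',):
  p=shot(n); im=cv2.cvtColor(p['image'],cv2.COLOR_RGB2BGR); u,v=proj(p,[.62,.02,.08])[0].astype(int); cv2.imwrite('pics/f_%s.png'%n,cv2.resize(im[v-50:v+50,u-60:u+60],None,fx=6,fy=6,interpolation=cv2.INTER_CUBIC))"
```

```text
t 9.22 P [0.6772 0.0413 0.1405] yaw 86.72 tilt [ 0.004 -0.    -1.   ] F [ 0.7 -0.1 -0.8] w 0.0652
turn about y first: 0.02  then dx -0.0837 dy 0.0055 dz 0.0044
```

View pics/f_scene.png

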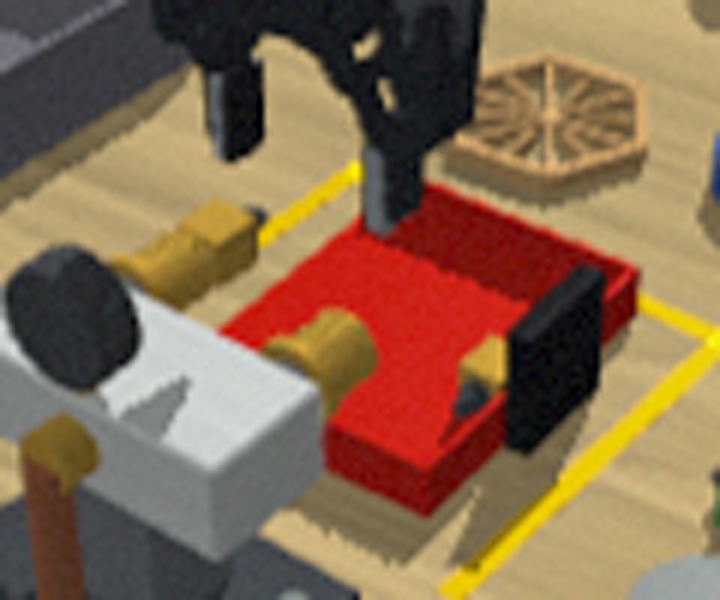

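```bash
python3 -c "
from h import *
go([.6655,-.0428,.0495],86.7)"
```

```text
t 9.28 P [0.6765 0.0414 0.1388] yaw 86.72 tilt [ 0.001 -0.    -1.   ] F [-0.1  0.2 -0.9] w 0.0649
turn about y first: 0.02  then dx -0.0847 dy 0.0893 dz 0.0061
```

Call:
carry_out --plan '[[[-0.04,0,0.006],[0,0,0],0.065],[[-0.0447,0,0],[0,0,0],0.065],[[0,0,0],[0,0,0],0.065],[[0,0.03,0],[0,0,0],0.065],[[0,0.03,0],[0,0,0],0.065],[[0,0.02,0],[0,0,0],0.065],[[0,0.009,0],[0,0,0],0.065],[[0,0,0],[0,0,0],0.065]]'

```text
time_s: 10.28
position: [0.6653, -0.0422, 0.0493]
tool_rot: [[0.057, -0.001, -0.998], [0.998, 0.0, 0.057], [0.0, -1.0, 0.001]]
ft_force: [-0.0, -0.2, -0.1]
grip_width: 0.0651
```

Call:
carry_out --plan '[[[0,0,0],[0,0,0],0.04],[[0,0,0],[0,0,0],0.02],[[0,0,0],[0,0,0],0.02],[[0,0,0],[0,0,0],0.02],[[0,0,0],[0,0,0],0.02],[[0,0,0],[0,0,0],0.02]]' --force 35

```text
time_s: 11.02
position: [0.6659, -0.043, 0.051]
tool_rot: [[0.057, 0.002, -0.998], [0.998, -0.001, 0.057], [-0.001, -1.0, -0.002]]
ft_force: [-1.2, -1.7, 6.1]
grip_width: 0.0294
```

Call:
carry_out --plan '[[[0,0,-0.003],[0,0,0],0.02],[[0,0,-0.003],[0,0,0],0.02],[[0,0,-0.003],[0,0,0],0.02],[[0,0,-0.003],[0,0,0],0.02],[[0,0,0],[0,0,0],0.02]]' --force 45

```text
time_s: 11.65
position: [0.6757, -0.0436, 0.051]
tool_rot: [[0.057, -0.004, -0.998], [0.998, -0.0, 0.057], [-0.001, -1.0, 0.004]]
ft_force: [-12.8, -1.3, 11.5]
grip_width: 0.0292
```

```bash
cat >> h.py <<'E'
def crop(n,X,fn,w=60,hh=50,s=6):
  p=shot(n); im=cv2.cvtColor(p['image'],cv2.COLOR_RGB2BGR); u,v=proj(p,X)[0].astype(int); u0=max(u-w,0);v0=max(v-hh,0)
  cv2.imwrite('pics/'+fn,cv2.resize(im[v0:v+hh,u0:u+w],None,fx=s,fy=s,interpolation=cv2.INTER_CUBIC)); print(fn,'origin',u0,v0,'scale',s); return p
E
python3 -c "
from h import *
go([.668,-.042,.05],86.7)
crop('scene',[.6,.0,.06],'g.png')"
```

```text
t 11.65 P [ 0.6757 -0.0436  0.051 ] yaw 86.71 tilt [-0.004 -0.    -1.   ] F [-12.8  -1.3  11.5] w 0.0292
turn about y first: 0.01  then dx 0.0011 dy 0.0010 dz 0.0078
g.png origin 173 163 scale 6
```

View pics/g.png

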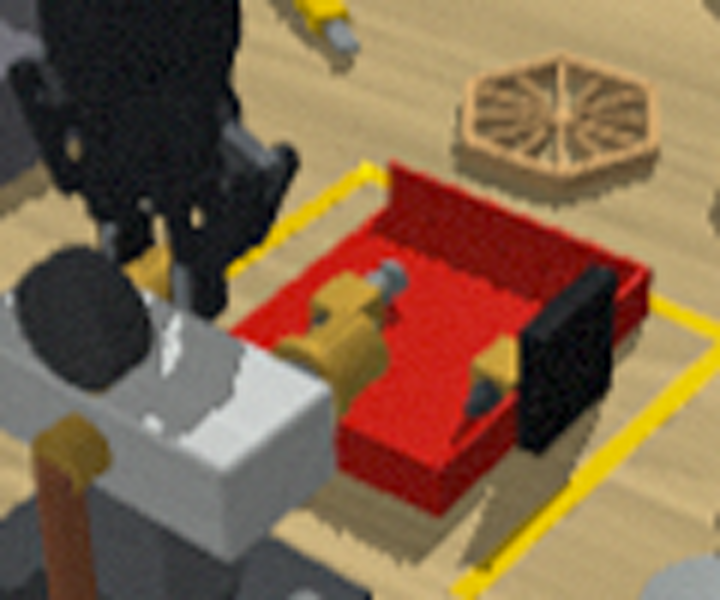

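Call:
carry_out --plan '[[[0,0,-0.002],[0,0,0],0.02],[[0,0,0],[0,0,0],0.02],[[0,0,0],[0,0,0],0.065],[[0,0,0],[0,0,0],0.065],[[0,0,0],[0,0,0],0.065],[[0,-0.03,0.004],[0,0,0],0.065],[[0,-0.05,0],[0,0,0],0.065],[[0,-0.05,0],[0,0,0],0.065]]'

```text
time_s: 12.7
position: [0.6755, -0.0433, 0.1815]
tool_rot: [[0.057, 0.0, -0.998], [0.998, -0.0, 0.057], [-0.0, -1.0, -0.0]]
ft_force: [-0.1, -0.4, 0.4]
grip_width: 0.0649
```

Call:
carry_out --plan '[[[0.05,0,0.05],[0,0,0],0.065],[[0.06,0,0.04],[0,0,0],0.065],[[0.06,0,0],[0,0,0],0.065],[[0.06,0,0],[0,0,0],0.065],[[0,0,0],[0,0,0],0.065]]'

```text
time_s: 13.32
position: [0.6088, 0.181, 0.1799]
tool_rot: [[0.052, 0.0, -0.999], [0.999, 0.001, 0.052], [0.001, -1.0, -0.0]]
ft_force: [-0.6, 0.4, -0.7]
grip_width: 0.0648
```

```bash
python3 -c "
from h import *
go([.668,-.042,.05],86.7)
crop('scene',[.6,.15,.03],'g1.png',130,80,4.5)
crop('top',[.58,.15,.0],'g2.png',120,80,5)"
```

```text
t 13.32 P [0.6088 0.181  0.1799] yaw 87.02 tilt [ 0.     0.001 -1.   ] F [-0.6  0.4 -0.7] w 0.0648
turn about y first: 0.32  then dx -0.2193 dy 0.1299 dz -0.0719
g1.png origin 153 164 scale 4.5
g2.png origin 89 92 scale 5
```

View pics/g1.png

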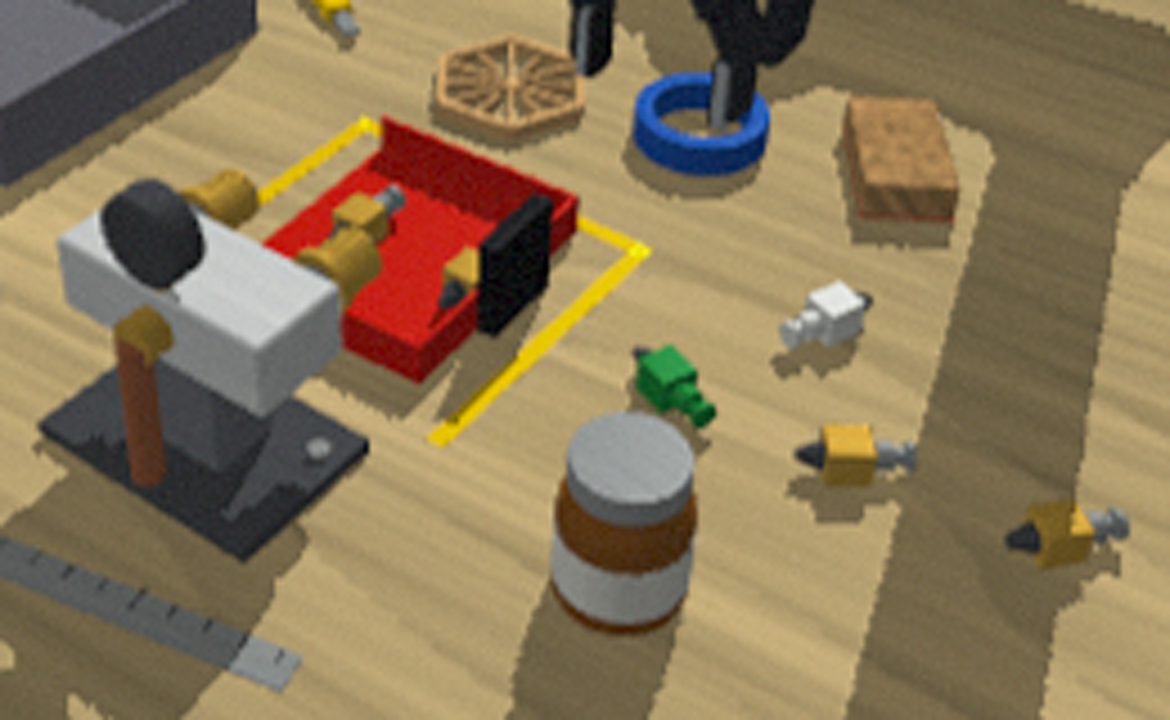

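View pics/g2.png

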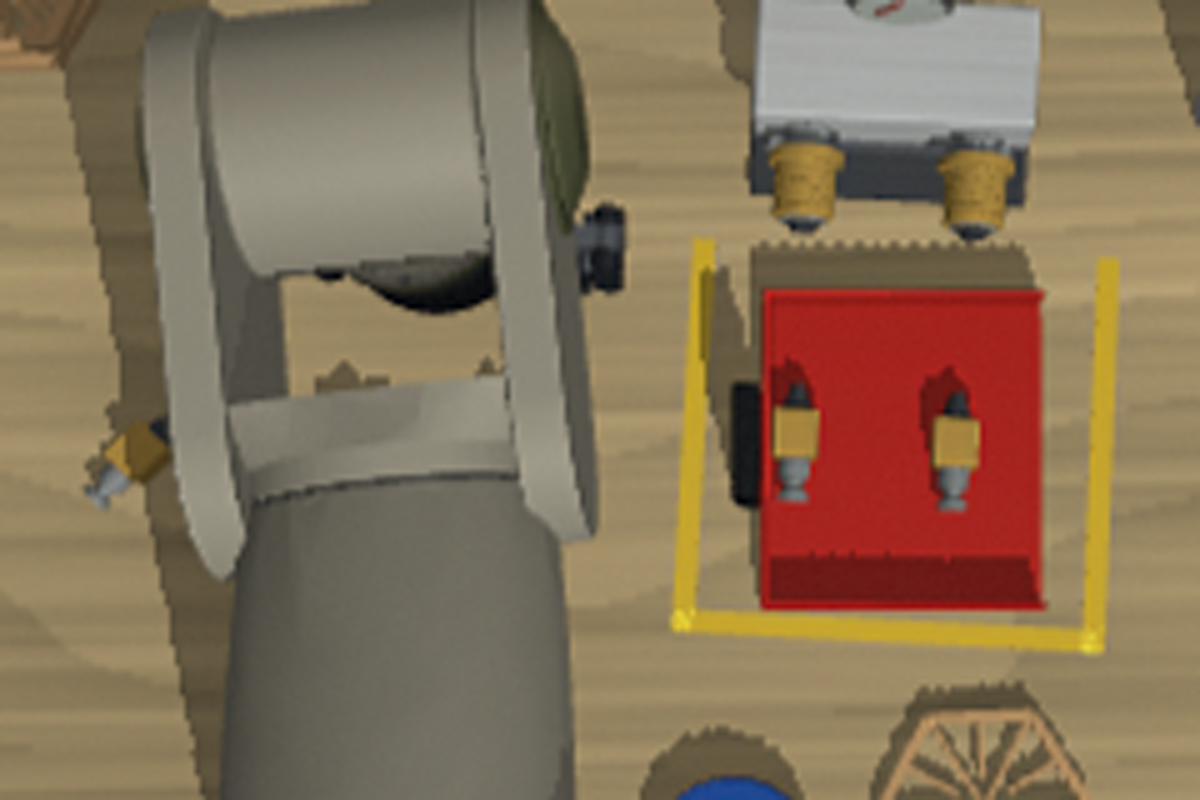

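```bash
python3 -c "
from h import *
p=shot('top');q=shot('scene')
def rep(nm,p,tip,tail,z=.012):
  a,b=onz(p,[tip,tail],z); d=b-a; c=a+d*27/62; print(nm,'c',c.round(4),'len',np.linalg.norm(d).round(4),'yaw x',np.degrees(np.arctan2(d[1],d[0])).round(1))
rep('A top',p,(165,174.4),(148.8,184.1)); rep('B top',p,(122.9,176.5),(108.2,190))
f=lambda u,v:(153+u/4.5,164+v/4.5)
rep('A sc',q,f(797,455),f(912,457)); rep('B sc',q,f(1008,541),f(1127,523))
g=lambda u,v:(89+u/5,92+v/5)
rep('L',p,g(798,383),g(793,500),.016); rep('R',p,g(958,393),g(952,510),.016)
print(onz(p,[g(798,440),g(957,440),g(765,605),g(1045,608),g(765,292),g(1045,292)],.028))
"
```

```text
A top c [0.5632 0.2878 0.012 ] len 0.0502 yaw x 120.6
B top c [0.5544 0.3988 0.012 ] len 0.0529 yaw x 132.7
A sc c [0.568  0.2913 0.012 ] len 0.0606 yaw x 122.8
B sc c [0.5574 0.402  0.012 ] len 0.0649 yaw x 134.6
L c [0.5595 0.0463 0.016 ] len 0.0627 yaw x 177.0
R c [ 0.5532 -0.0386  0.016 ] len 0.0627 yaw x 176.2
[[ 0.55492136  0.04496209  0.028     ]
 [ 0.55395329 -0.03879545  0.028     ]
 [ 0.46822285  0.06312415  0.028     ]
 [ 0.46503844 -0.08339143  0.028     ]
 [ 0.6340092   0.06165957  0.028     ]
 [ 0.63222367 -0.08665198  0.028     ]]
```

```bash
python3 -c "
from h import *
go([.566,.2895,.06],32)"
```

```text
t 13.53 P [0.6094 0.176  0.18  ] yaw 86.65 tilt [-0. -0. -1.] F [0.2 0.2 0.3] w 0.0651
turn about y first: 54.65  then dx 0.0233 dy 0.1200 dz 0.1192
```

Call:
carry_out --plan '[[[0,0,0],[0,10.6,0],0.055],[[0,0,0],[0,10.6,0],0.055],[[0,0,0],[0,10.6,0],0.055],[[0,0,0],[0,10.6,0],0.055],[[0,0,0],[0,10.6,0],0.055],[[0.01,0.02,0.04],[0,1.6,0],0.055],[[0.0133,0.05,0.04],[0,0,0],0.055],[[0,0.05,0.039],[0,0,0],0.055]]'

```text
time_s: 14.52
position: [0.5659, 0.2874, 0.062]
tool_rot: [[0.848, 0.002, -0.53], [0.53, 0.0, 0.848], [0.002, -1.0, -0.0]]
ft_force: [0.5, -0.1, -1.2]
grip_width: 0.0551
```

```bash
python3 -c "
from h import *
go([.566,.2895,-.024],32)
crop('scene',[.56,.29,.03],'h1.png')"
```

```text
t 14.53 P [0.5659 0.2874 0.062 ] yaw 31.99 tilt [ 0.002  0.    -1.   ] F [ 0.5 -0.1 -1.2] w 0.0551
turn about y first: -0.01  then dx 0.0012 dy 0.0860 dz 0.0017
h1.png origin 283 207 scale 6
```

View pics/h1.png

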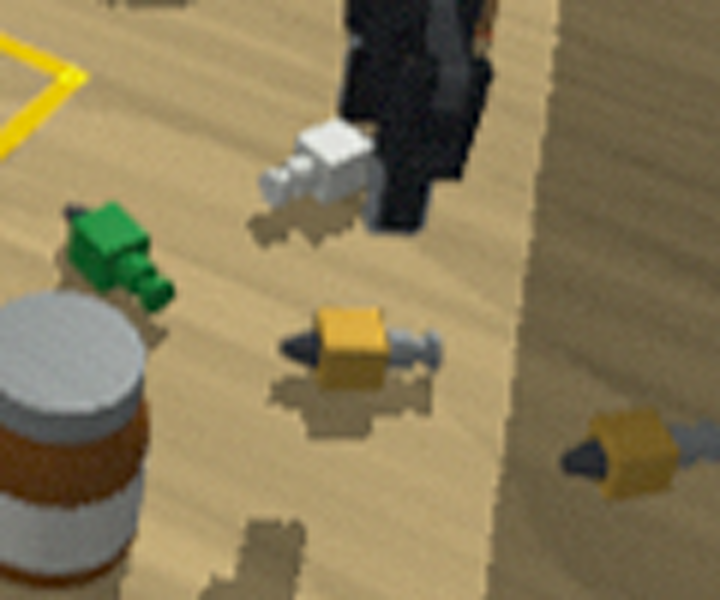

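Call:
carry_out --plan '[[[0.001,0.02,0.002],[0,0,0],0.055],[[0,0.03,0],[0,0,0],0.055],[[0,0.02,0],[0,0,0],0.055],[[0,0,0],[0,0,0],0.055],[[0,0,0],[0,0,0],0.055]]'

```text
time_s: 15.2
position: [0.566, 0.2893, -0.0059]
tool_rot: [[0.848, 0.002, -0.531], [0.531, 0.0, 0.848], [0.002, -1.0, -0.0]]
ft_force: [-0.2, 0.3, -0.3]
grip_width: 0.0552
```

```bash
python3 -c "
from h import *
go([.566,.2895,-.024],32)
crop('scene',[.56,.29,.03],'h2.png')"
```

```text
t 15.2 P [ 0.566   0.2893 -0.0059] yaw 32.06 tilt [ 0.002  0.    -1.   ] F [-0.2  0.3 -0.3] w 0.0552
turn about y first: 0.06  then dx 0.0001 dy 0.0181 dz 0.0002
h2.png origin 283 207 scale 6
```

View pics/h2.png

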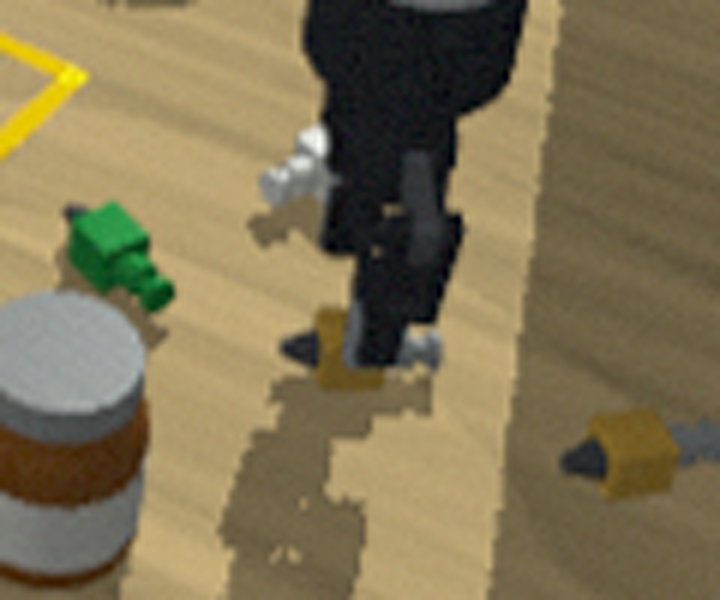

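```bash
python3 -c "
from h import *
q=shot('scene')
for s in (.028,.033,.038):
  print(((proj(q,[[.566+.848*s,.2893+.531*s,z] for z in (.03,.045)])-[283,207])*6).round())
print('body',((proj(q,[[.566,.2893,.012],[.566,.2893,.024]])-[283,207])*6).round())
"
```

```text
[[364. 364.]
 [370. 336.]]
[[366. 374.]
 [372. 346.]]
[[369. 384.]
 [374. 356.]]
body [[347. 345.]
 [351. 323.]]
```

Call:
carry_out --plan '[[[0,0.01,-0.003],[0,0,0],0.055],[[0,0.008,0],[0,0,0],0.055],[[0,0,0],[0,0,0],0.055],[[0,0,0],[0,0,0],0.01],[[0,0,0],[0,0,0],0.01],[[0,0,0],[0,0,0],0.01],[[0,0,0],[0,0,0],0.01],[[0,0,0],[0,0,0],0.01]]' --force 40

```text
time_s: 16.3
position: [0.5669, 0.2874, -0.0246]
tool_rot: [[0.847, 0.001, -0.532], [0.532, 0.0, 0.847], [0.001, -1.0, -0.0]]
ft_force: [-0.2, -0.3, 4.7]
grip_width: 0.0225
```

Call:
carry_out --plan '[[[0,-0.03,0],[0,0,0],0.01],[[0,-0.05,0],[0,0,0],0.01],[[0,-0.045,0],[0,0,0],0.01],[[0,0,0],[0,-10.6,0],0.01],[[0,0,0],[0,-10.6,0],0.01],[[0,0,0],[0,-10.6,0],0.01],[[0,0,0],[0,-10.6,0],0.01],[[0,0,0],[0,-10.6,0],0.01]]'

```text
time_s: 17.3
position: [0.5663, 0.2872, 0.0993]
tool_rot: [[0.079, -0.001, -0.997], [0.997, -0.0, 0.079], [-0.001, -1.0, 0.001]]
ft_force: [0.1, -0.3, -0.2]
grip_width: 0.0231
```

```bash
python3 -c "
from h import *
go([.507,.024,.10],86.7)
crop('scene',[.56,.29,.1],'h3.png')"
```

```text
t 17.3 P [0.5663 0.2872 0.0993] yaw 85.47 tilt [-0.001 -0.    -1.   ] F [ 0.1 -0.3 -0.2] w 0.0231
turn about y first: -1.23  then dx -0.2661 dy -0.0007 dz 0.0440
h3.png origin 287 185 scale 6
```

View pics/h3.png

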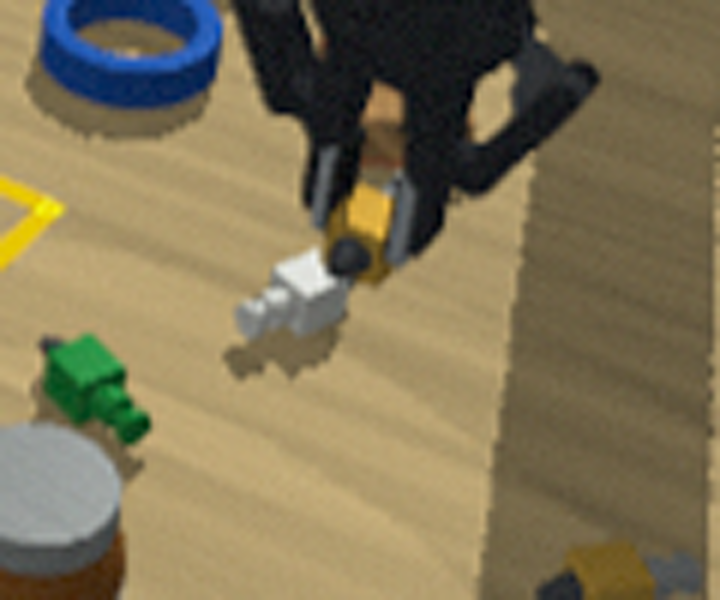

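Call:
carry_out --plan '[[[-0.05,0,0.01],[0,-1.2,0],0.01],[[-0.05,0,0.01],[0,0,0],0.01],[[-0.055,0,0.01],[0,0,0],0.01],[[-0.055,0,0.01],[0,0,0],0.01],[[-0.056,0,0.006],[0,0,0],0.01],[[0,0,0],[0,0,0],0.01],[[0,0.03,0],[0,0,0],0.01],[[0,0.02,0],[0,0,0],0.01]]'

```text
time_s: 18.35
position: [0.5023, 0.0258, 0.0489]
tool_rot: [[0.066, -0.001, -0.998], [0.998, 0.0, 0.066], [0.0, -1.0, 0.001]]
ft_force: [0.2, 0.2, -1.0]
grip_width: 0.0228
```

```bash
python3 -c "
from h import *
go([.505,.024,-.018],86.7)
crop('scene',[.54,.02,.05],'h4.png')"
```

```text
t 18.35 P [0.5023 0.0258 0.0489] yaw 86.2 tilt [-0.001  0.    -1.   ] F [ 0.2  0.2 -1. ] w 0.0228
turn about y first: -0.50  then dx -0.0017 dy 0.0669 dz -0.0028
h4.png origin 192 157 scale 6
```

View pics/h4.png

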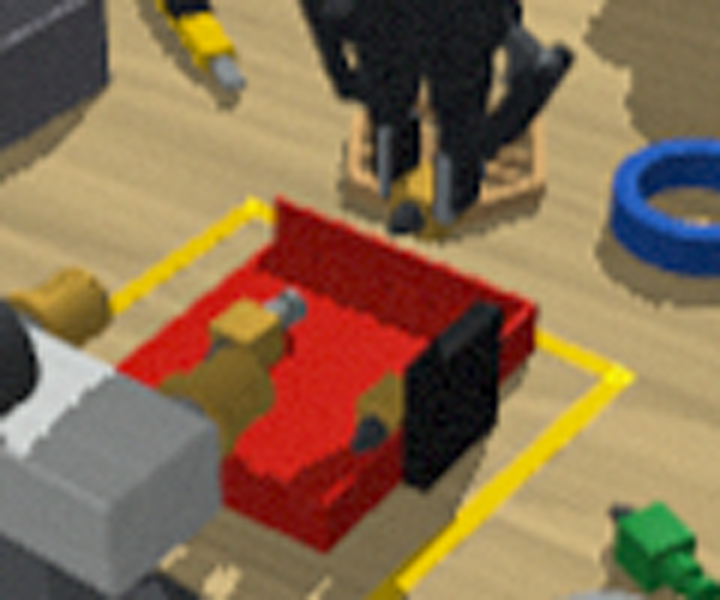

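Call:
carry_out --plan '[[[-0.002,0,-0.006],[0,-0.5,0],0.01],[[0,0.025,0],[0,0,0],0.01],[[0,0.025,0],[0,0,0],0.01],[[0,0.016,0],[0,0,0],0.01],[[0,0,0],[0,0,0],0.01]]'

```text
time_s: 19.02
position: [0.509, 0.0229, -0.0159]
tool_rot: [[0.056, -0.0, -0.998], [0.998, 0.0, 0.056], [0.0, -1.0, 0.0]]
ft_force: [-0.3, 0.1, -0.2]
grip_width: 0.023
```

```bash
python3 -c "
from h import *
go([.508,.024,-.018],86.7)
crop('scene',[.54,.02,.05],'h5.png')"
```

```text
t 19.02 P [ 0.509   0.0229 -0.0159] yaw 86.81 tilt [-0.  0. -1.] F [-0.3  0.1 -0.2] w 0.023
turn about y first: 0.11  then dx 0.0011 dy 0.0021 dz 0.0011
h5.png origin 192 157 scale 6
```

View pics/h5.png

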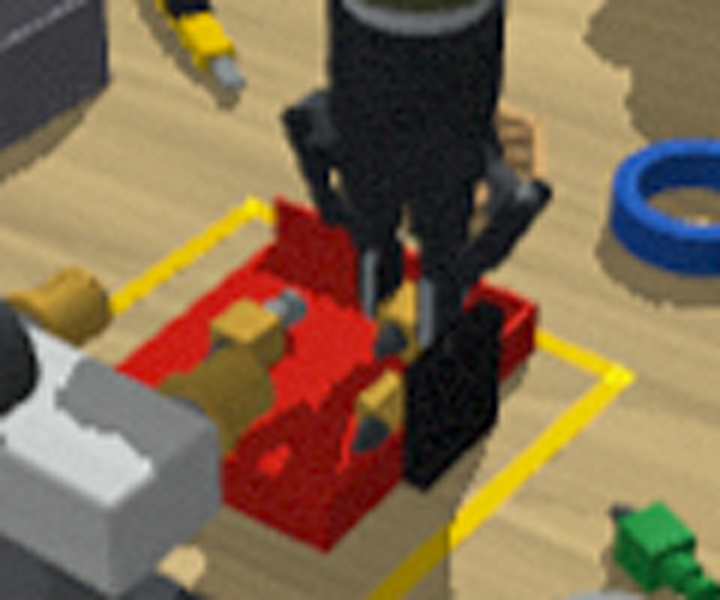

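Call:
carry_out --plan '[[[0,0.002,0],[0,0,0],0.01],[[0,0,0],[0,0,0],0.032],[[0,0,0],[0,0,0],0.032],[[0,-0.01,0],[0,0,0],0.032],[[0,-0.04,0],[0,0,0],0.032],[[0,-0.05,0],[0,0,0],0.055],[[0,-0.03,0],[0,0,0],0.055],[[0,0,0],[0,0,0],0.055]]'

```text
time_s: 20.08
position: [0.5096, 0.0225, 0.1147]
tool_rot: [[0.055, 0.005, -0.998], [0.998, -0.001, 0.055], [-0.001, -1.0, -0.005]]
ft_force: [0.2, -0.1, -0.7]
grip_width: 0.0548
```

```bash
python3 -c "
from h import *
p=crop('scene',[.54,.15,.02],'i5.png',110,80,6)
go([.556,.4005,.06],43.5)
"
```

```text
i5.png origin 184 153 scale 6
t 20.12 P [0.5087 0.0227 0.1129] yaw 86.82 tilt [ 0.002 -0.    -1.   ] F [-0.3 -0.4 -0.9] w 0.055
turn about y first: 43.32  then dx 0.2944 dy 0.0529 dz 0.2415
```

View pics/i5.png

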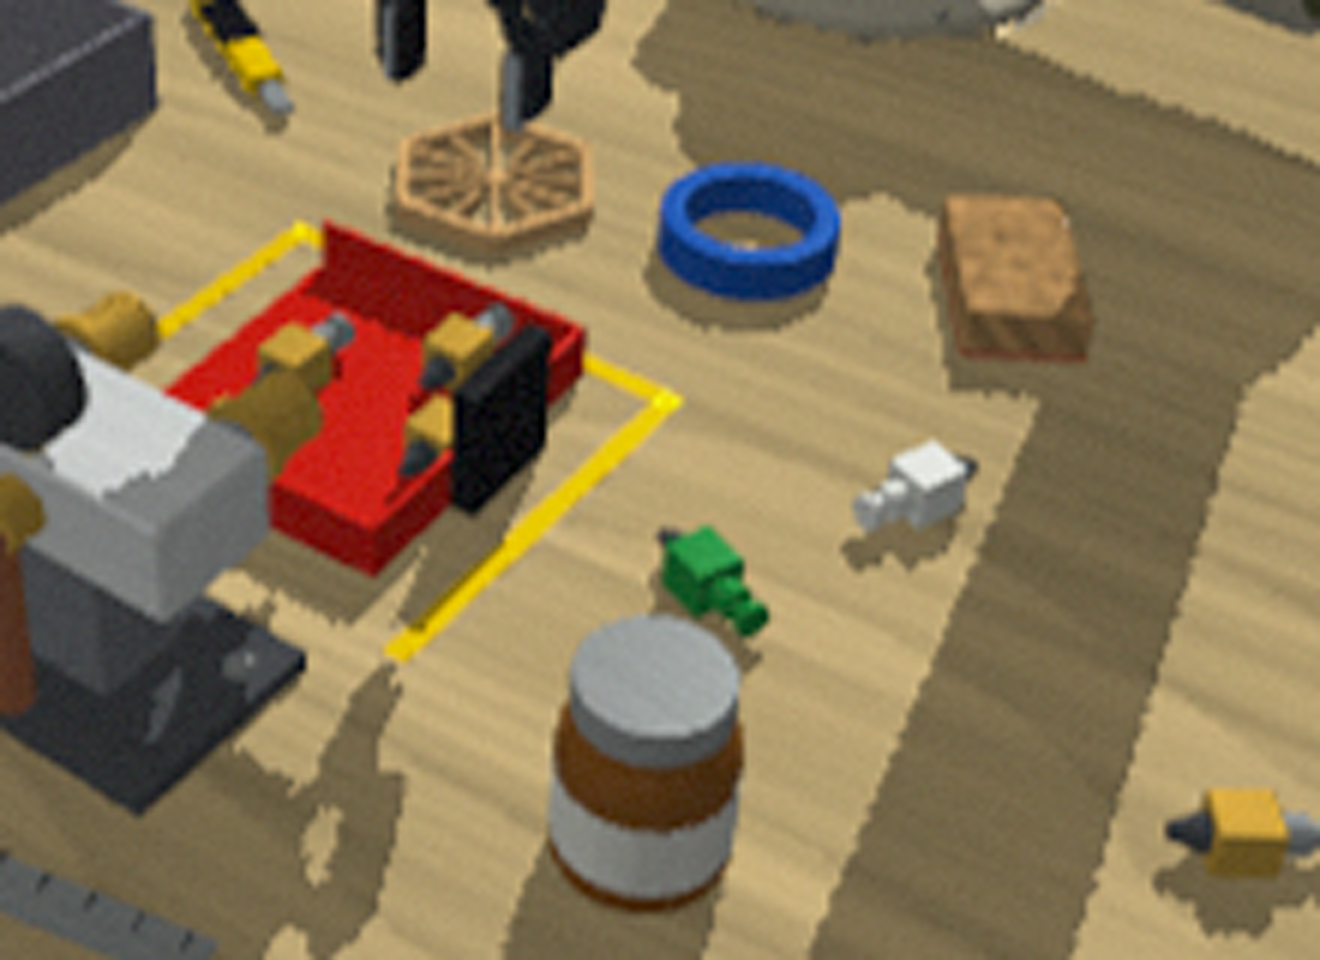

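```bash
python3 -c "
from h import *
crop('top',[.55,.38,.02],'j_t.png',60,50,6)
p=crop('scene',[.55,.38,.02],'j_s.png',60,50,6)
"
```

```text
j_t.png origin 62 133 scale 6
j_s.png origin 320 223 scale 6
```

View pics/j_t.png

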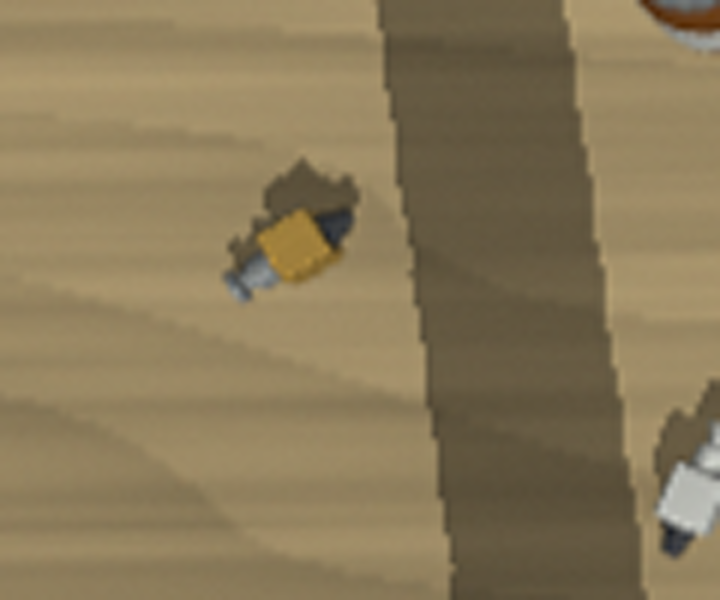

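View pics/j_s.png

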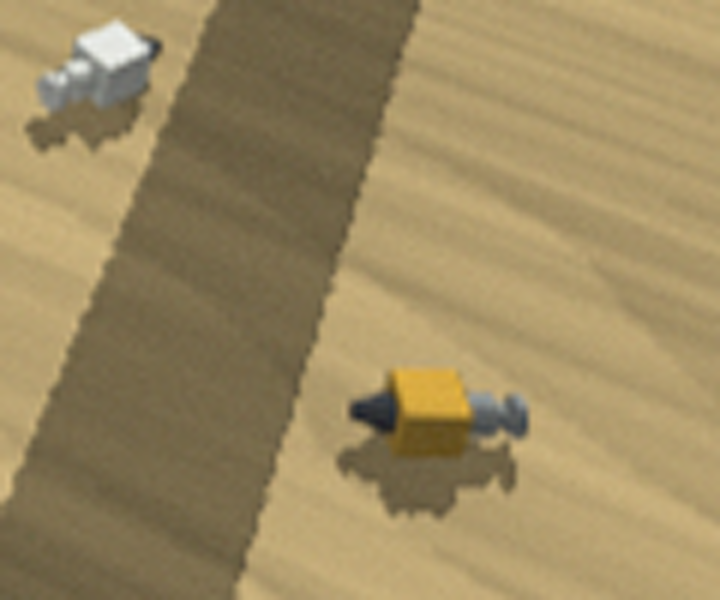

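```bash
python3 -c "
from h import *
p=shot('top');q=shot('scene')
def rep(nm,p,tip,tail,z=.012):
  a,b=onz(p,[tip,tail],z); d=b-a; c=a+d*27/62; print(nm,'c',c.round(4),'len',np.linalg.norm(d).round(4),'yaw x',np.degrees(np.arctan2(d[1],d[0])).round(1))
f=lambda u,v:(62+u/6,133+v/6)
rep('B top',p,f(352,218),f(230,290))
g=lambda u,v:(320+u/6,223+v/6)
rep('B sc',q,g(350,411),g(527,417))
print(onz(p,[f(300,245)],.024),onz(q,[g(430,393)],.024))
go([.579,.421,.06],33)
"
```

```text
B top c [0.5756 0.4117 0.012 ] len 0.0627 yaw x 120.4
B sc c [0.5812 0.4156 0.012 ] len 0.0648 yaw x 121.6
[[0.57599711 0.40731229 0.024     ]] [[0.58271998 0.41460617 0.024     ]]
t 20.32 P [0.5079 0.0228 0.111 ] yaw 86.82 tilt [-0.002  0.    -1.   ] F [ 0.8 -0.1  0.5] w 0.0548
turn about y first: 53.82  then dx 0.2765 dy 0.0510 dz 0.2952
```

```bash
python3 -c "
from h import *
go([.581,.409,.06],31)
"
```

```text
t 20.32 P [0.5079 0.0228 0.111 ] yaw 86.82 tilt [-0.002  0.    -1.   ] F [ 0.8 -0.1  0.5] w 0.0548
turn about y first: 55.82  then dx 0.2616 dy 0.0510 dz 0.2934
```

Call:
carry_out --plan '[[[0,0,0],[0,10.6,0],0.055],[[0,0,0],[0,10.6,0],0.055],[[0,0,0],[0,10.6,0],0.055],[[0,0,0],[0,10.6,0],0.055],[[0,0,0],[0,10.6,0],0.055],[[0.036,0,0.04],[0,2.8,0],0.055],[[0.036,0,0.04],[0,0,0],0.055],[[0.036,0,0.04],[0,0,0],0.055]]'

```text
time_s: 21.32
position: [0.5365, 0.1831, 0.111]
tool_rot: [[0.857, -0.002, -0.515], [0.515, -0.0, 0.857], [-0.002, -1.0, 0.001]]
ft_force: [-0.0, -0.7, 0.3]
grip_width: 0.0547
```

Call:
carry_out --plan '[[[0.036,0,0.04],[0,0,0],0.055],[[0.036,0,0.04],[0,0,0],0.055],[[0.036,0.01,0.04],[0,0,0],0.055],[[0.036,0.02,0.04],[0,0,0],0.055],[[0.01,0.02,0.013],[0,0,0],0.055],[[0,0,0],[0,0,0],0.055]]'

```text
time_s: 22.08
position: [0.5781, 0.409, 0.0589]
tool_rot: [[0.856, -0.005, -0.516], [0.516, -0.003, 0.856], [-0.005, -1.0, 0.0]]
ft_force: [-0.3, -0.2, 0.9]
grip_width: 0.0546
```

```bash
python3 -c "
from h import *
go([.581,.409,-.005],31)
"
```

```text
t 22.07 P [0.5781 0.409  0.0589] yaw 31.08 tilt [-0.005 -0.003 -1.   ] F [-0.3 -0.2  0.9] w 0.0546
turn about y first: 0.08  then dx 0.0025 dy 0.0639 dz -0.0015
```

Call:
carry_out --plan '[[[0.0025,0.02,-0.0015],[0,0,0],0.055],[[0,0.03,0],[0,0,0],0.055],[[0,0.013,0],[0,0,0],0.055],[[0,0,0],[0,0,0],0.055],[[0,0,0],[0,0,0],0.055]]'

```text
time_s: 22.7
position: [0.5831, 0.4092, 0.0003]
tool_rot: [[0.857, 0.002, -0.515], [0.515, 0.001, 0.857], [0.002, -1.0, -0.0]]
ft_force: [-0.0, -0.7, 0.4]
grip_width: 0.055
```

```bash
python3 -c "
from h import *
go([.581,.409,-.0245],31)
p=crop('scene',[.57,.4,.03],'k.png',60,50,6)
"
```

```text
t 22.7 P [5.831e-01 4.092e-01 3.000e-04] yaw 31.0 tilt [ 0.002  0.001 -1.   ] F [-0.  -0.7  0.4] w 0.055
turn about y first: -0.00  then dx -0.0019 dy 0.0248 dz 0.0009
k.png origin 327 230 scale 6
```

View pics/k.png

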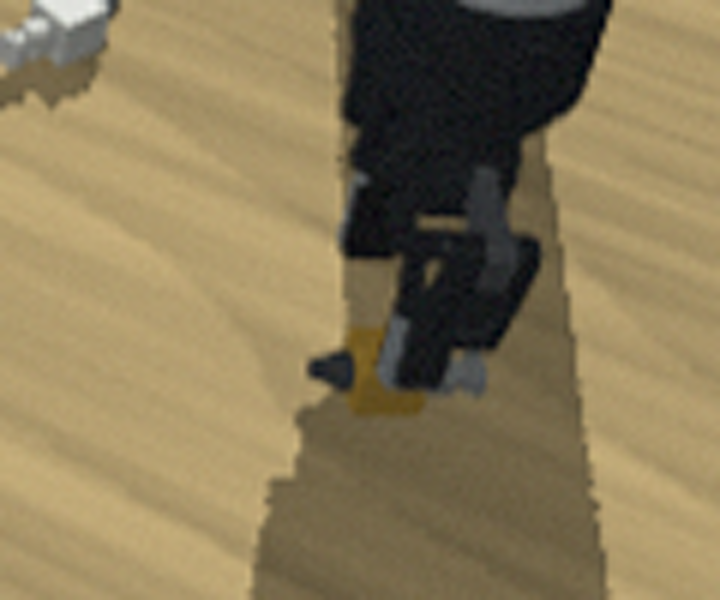

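Call:
carry_out --plan '[[[-0.001,0.01,-0.003],[0,0,0],0.055],[[0,0.0145,0],[0,0,0],0.055],[[0,0,0],[0,0,0],0.055],[[0,0,0],[0,0,0],0.01],[[0,0,0],[0,0,0],0.01],[[0,0,0],[0,0,0],0.01],[[0,0,0],[0,0,0],0.01],[[0,0,0],[0,0,0],0.01]]' --force 40

```text
time_s: 23.75
position: [0.5833, 0.4064, -0.025]
tool_rot: [[0.857, 0.001, -0.515], [0.515, 0.001, 0.857], [0.001, -1.0, -0.0]]
ft_force: [0.6, 0.5, 4.4]
grip_width: 0.0229
```

Call:
carry_out --plan '[[[0,-0.03,0],[0,0,0],0.01],[[0,-0.05,0],[0,0,0],0.01],[[0,-0.045,0],[0,0,0],0.01],[[0,0,0],[0,-10.6,0],0.01],[[0,0,0],[0,-10.6,0],0.01],[[0,0,0],[0,-10.6,0],0.01],[[0,0,0],[0,-10.6,0],0.01],[[0,0,0],[0,-10.6,0],0.01]]'

```text
time_s: 24.75
position: [0.5827, 0.406, 0.0988]
tool_rot: [[0.098, -0.001, -0.995], [0.995, -0.001, 0.098], [-0.001, -1.0, 0.001]]
ft_force: [0.2, 0.9, -0.7]
grip_width: 0.0228
```

```bash
python3 -c "
from h import *
go([.509,-.018,.10],86.7)
p=crop('scene',[.57,.4,.1],'l.png',60,50,6)
p=crop('top',[.54,.0,.0],'l2.png',60,50,6)
"
```

```text
t 24.75 P [0.5827 0.406  0.0988] yaw 84.37 tilt [-0.001 -0.001 -1.   ] F [ 0.2  0.9 -0.7] w 0.0228
turn about y first: -2.33  then dx -0.4276 dy -0.0012 dz 0.0492
l.png origin 334 207 scale 6
l2.png origin 205 136 scale 6
```

View pics/l.png

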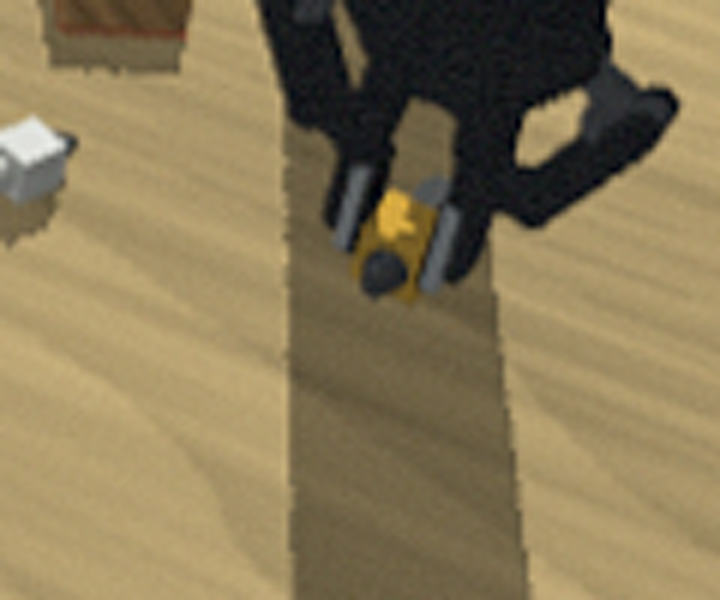

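View pics/l2.png

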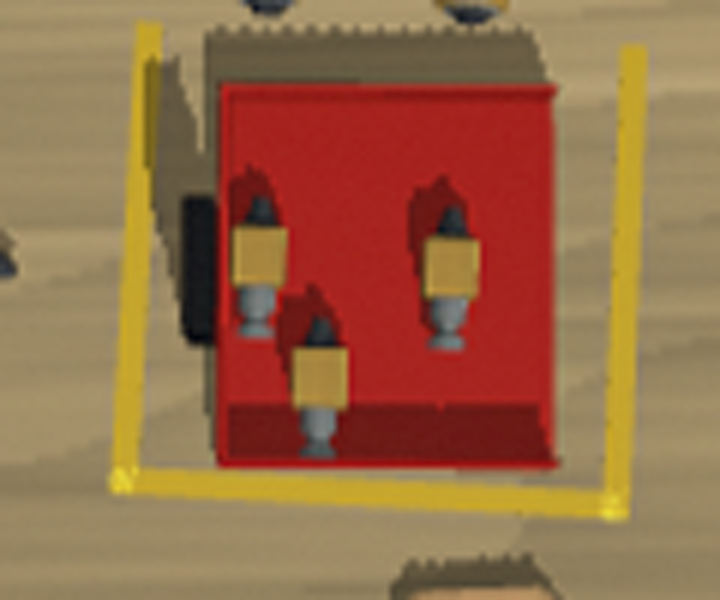

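```bash
python3 -c "
from h import *
go([.583,.006,.10],86.7)
"
```

```text
t 24.85 P [0.5827 0.406  0.0988] yaw 84.1 tilt [-0.001 -0.001 -1.   ] F [-0.6  0.4 -1. ] w 0.0225
turn about y first: -2.60  then dx -0.3994 dy -0.0012 dz -0.0233
```

Call:
carry_out --plan '[[[-0.05,0,0],[0,-2.6,0],0.01],[[-0.05,0,0],[0,0,0],0.01],[[-0.05,0,0],[0,0,0],0.01],[[-0.05,0,-0.005],[0,0,0],0.01],[[-0.05,0,-0.005],[0,0,0],0.01],[[-0.05,0,-0.005],[0,0,0],0.01],[[-0.05,0,-0.004],[0,0,0],0.01],[[-0.05,0,-0.004],[0,0,0],0.01]]'

```text
time_s: 25.85
position: [0.5799, 0.0041, 0.0994]
tool_rot: [[0.064, -0.0, -0.998], [0.998, 0.0, 0.064], [0.0, -1.0, 0.0]]
ft_force: [-0.2, 0.4, 0.2]
grip_width: 0.0227
```

Call:
carry_out --plan '[[[0,0,0],[0,0,0],0.01],[[0,0,0],[0,0,0],0.01]]'

```text
time_s: 26.1
position: [0.58, 0.006, 0.0993]
tool_rot: [[0.062, -0.0, -0.998], [0.998, 0.0, 0.062], [0.0, -1.0, 0.0]]
ft_force: [-0.3, 0.0, -0.9]
grip_width: 0.0231
```

```bash
python3 -c "
from h import *
go([.583,.006,-.018],86.7)
"
```

```text
t 26.1 P [0.58   0.006  0.0993] yaw 86.46 tilt [-0.  0. -1.] F [-0.3  0.  -0.9] w 0.0231
turn about y first: -0.24  then dx 0.0002 dy 0.1173 dz -0.0030
```

Call:
carry_out --plan '[[[0,0.03,-0.003],[0,0,0],0.01],[[0,0.03,0],[0,0,0],0.01],[[0,0.02,0],[0,0,0],0.01],[[0,0,0],[0,0,0],0.01]]'

```text
time_s: 26.6
position: [0.5823, 0.0069, 0.0183]
tool_rot: [[0.059, -0.003, -0.998], [0.998, 0.001, 0.059], [0.001, -1.0, 0.003]]
ft_force: [-0.5, -0.1, -0.6]
grip_width: 0.0227
```

```bash
python3 -c "
from h import *
go([.583,.006,-.018],86.7)
p=crop('scene',[.58,.02,.05],'m.png',60,50,6)
"
```

```text
t 26.6 P [0.5823 0.0069 0.0183] yaw 86.64 tilt [-0.003  0.001 -1.   ] F [-0.5 -0.1 -0.6] w 0.0227
turn about y first: -0.06  then dx -0.0009 dy 0.0363 dz -0.0008
m.png origin 184 164 scale 6
```

View pics/m.png

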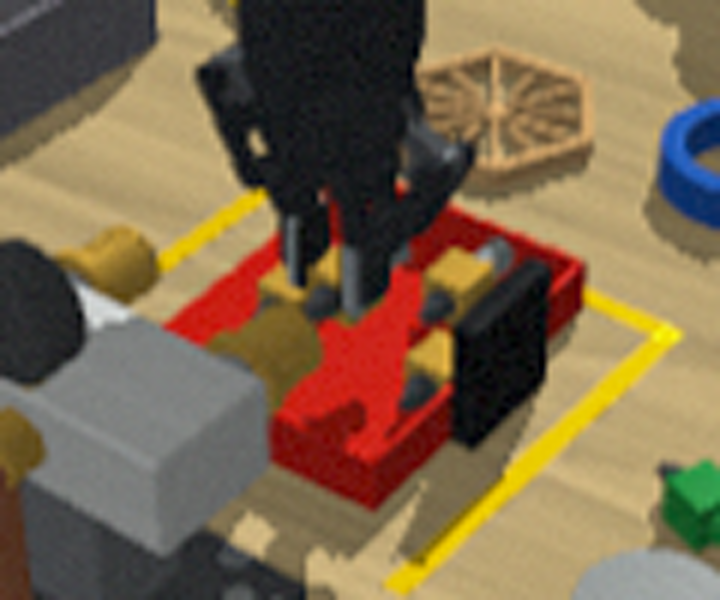

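Good clearance; lower and release.

Call:
carry_out --plan '[[[0,0.02,0],[0,0,0],0.01],[[0,0.016,0],[0,0,0],0.01],[[0,0,0],[0,0,0],0.01],[[0,0,0],[0,0,0],0.032],[[0,0,0],[0,0,0],0.032],[[0,-0.01,0],[0,0,0],0.032],[[0,-0.04,0],[0,0,0],0.032],[[0,-0.05,0],[0,0,0],0.032]]'

```text
time_s: 27.65
position: [0.5828, 0.0055, 0.0849]
tool_rot: [[0.059, -0.001, -0.998], [0.998, 0.0, 0.059], [0.0, -1.0, 0.001]]
ft_force: [1.0, 0.7, 1.2]
grip_width: 0.0321
```

Call:
carry_out --plan '[[[0.03,-0.03,0.04],[0,0,0],0.05],[[0.05,0,0.05],[0,0,0],0.05],[[0.05,0,0.05],[0,0,0],0.05],[[0.05,0,0.05],[0,0,0],0.05],[[0,0,0],[0,0,0],0.05]]'

```text
time_s: 28.28
position: [0.4178, 0.1803, 0.1146]
tool_rot: [[0.054, 0.0, -0.999], [0.999, 0.0, 0.054], [0.0, -1.0, -0.0]]
ft_force: [1.6, -0.4, 0.2]
grip_width: 0.0498
```

```bash
python3 -c "
from h import *
shot('top','n0.png'); p=crop('top',[.54,.0,.0],'n1.png',60,50,6); shot('scene','n2.png')
go([.583,.006,-.018],86.7)
"
```

```text
n1.png origin 205 136 scale 6
t 28.43 P [0.4212 0.1777 0.1141] yaw 86.61 tilt [ 0.002  0.    -1.   ] F [ 0.3 -0.4 -0. ] w 0.05
turn about y first: -0.09  then dx -0.1621 dy 0.1321 dz -0.1714
```

View pics/n0.png

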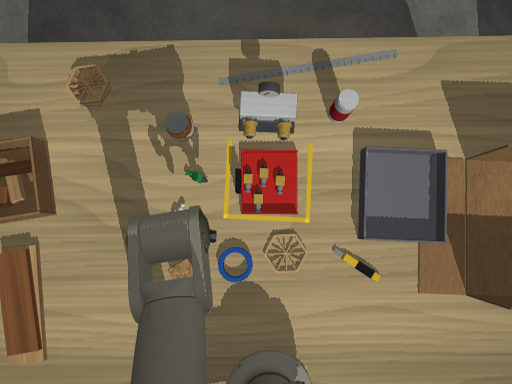

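View pics/n1.png

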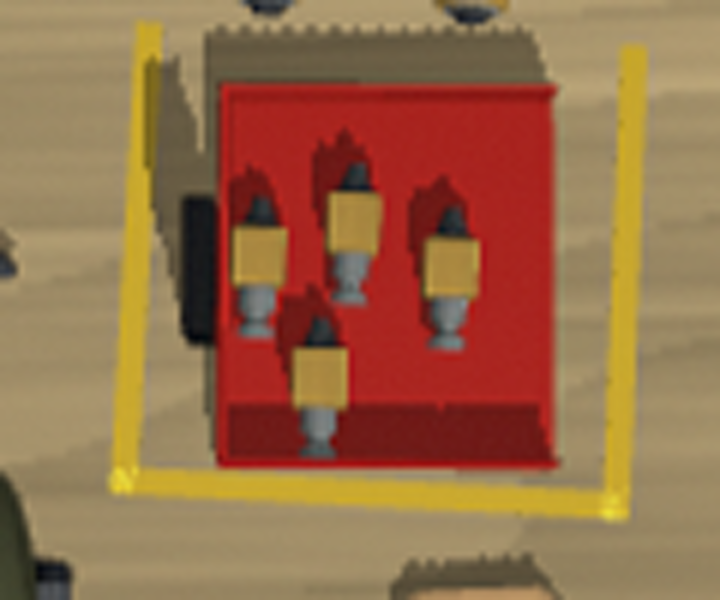

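View pics/n2.png

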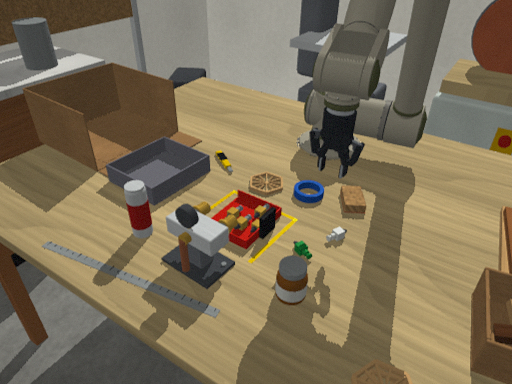

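```bash
python3 -c "
import cv2
for a,b in (('n2','o1'),('scene0','o2')):
  im=cv2.imread('pics/%s.png'%a); cv2.imwrite('pics/%s.png'%b,cv2.resize(im[90:190,240:400],None,fx=4.8,fy=4.8,interpolation=cv2.INTER_CUBIC))"
```

```text
(no output)
```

View pics/o1.png

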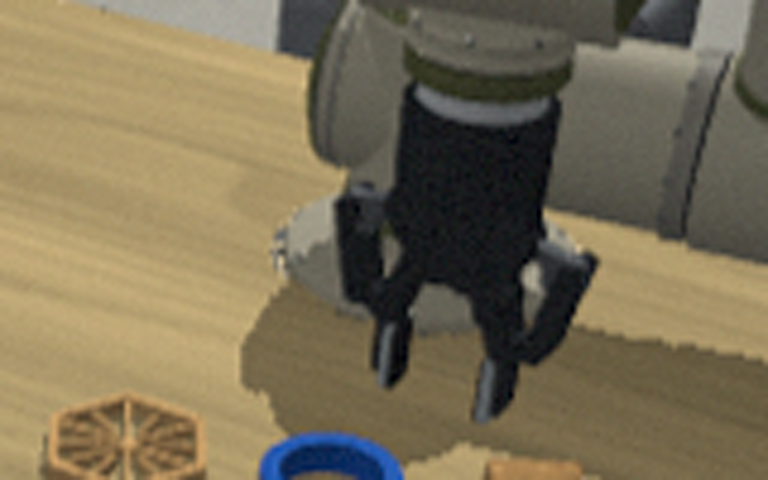

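```bash
python3 -c "
from h import *
go([.550,.074,.115],89)
"
```

```text
t 28.43 P [0.4212 0.1777 0.1141] yaw 86.61 tilt [ 0.002  0.    -1.   ] F [ 0.3 -0.4 -0. ] w 0.05
turn about y first: -2.39  then dx -0.1015 dy -0.0009 dz -0.1306
```

Call:
carry_out --plan '[[[-0.035,0,-0.045],[0,-2.4,0],0.04],[[-0.035,0,-0.045],[0,0,0],0.04],[[-0.0315,0,-0.0406],[0,0,0],0.04],[[0,0,0],[0,0,0],0.04],[[0,0.04,0],[0,0,0],0.04],[[0,0.03,0],[0,0,0],0.04],[[0,0,0],[0,0,0],0.04]]'

```text
time_s: 29.3
position: [0.5465, 0.0721, 0.042]
tool_rot: [[0.018, -0.004, -1.0], [1.0, 0.0, 0.018], [0.0, -1.0, 0.004]]
ft_force: [0.6, 0.5, 0.2]
grip_width: 0.04
```

```bash
python3 -c "
from h import *
go([.550,.074,.006],89)
p=crop('scene',[.55,.04,.05],'q.png',60,50,6)
"
```

```text
t 29.3 P [0.5465 0.0721 0.042 ] yaw 88.97 tilt [-0.004  0.    -1.   ] F [0.6 0.5 0.2] w 0.04
turn about y first: -0.03  then dx 0.0020 dy 0.0360 dz -0.0034
q.png origin 197 161 scale 6
```

View pics/q.png

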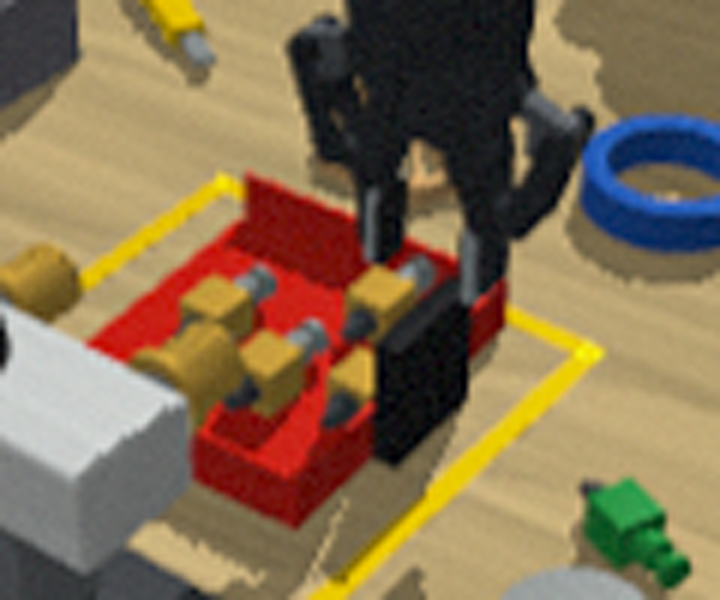

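Call:
carry_out --plan '[[[0.002,0.015,-0.003],[0,0,0],0.04],[[0,0.015,0],[0,0,0],0.04],[[0,0.006,0],[0,0,0],0.04],[[0,0,0],[0,0,0],0.04]]'

```text
time_s: 29.85
position: [0.5506, 0.0744, 0.007]
tool_rot: [[0.017, -0.001, -1.0], [1.0, 0.0, 0.017], [0.0, -1.0, 0.001]]
ft_force: [0.3, 1.4, -0.3]
grip_width: 0.0401
```

Call:
carry_out --plan '[[[0,0,0],[0,0,0],0.02],[[0,0,0],[0,0,0],0.005],[[0,0,0],[0,0,0],0.005],[[0,0,0],[0,0,0],0.005],[[0,0,0],[0,0,0],0.005]]' --force 30

```text
time_s: 30.48
position: [0.5512, 0.0742, 0.008]
tool_rot: [[0.017, 0.001, -1.0], [1.0, -0.0, 0.017], [-0.0, -1.0, -0.001]]
ft_force: [-0.7, -1.5, 4.2]
grip_width: 0.0135
```

```bash
python3 -c "
from h import *
go([.550,.074,.006],89)
p=crop('scene',[.55,.04,.05],'q2.png',60,50,6)
"
```

```text
t 30.48 P [0.5512 0.0742 0.008 ] yaw 89.02 tilt [ 0.001 -0.    -1.   ] F [-0.7 -1.5  4.2] w 0.0135
turn about y first: 0.02  then dx -0.0003 dy 0.0020 dz 0.0012
q2.png origin 197 161 scale 6
```

View pics/q2.png

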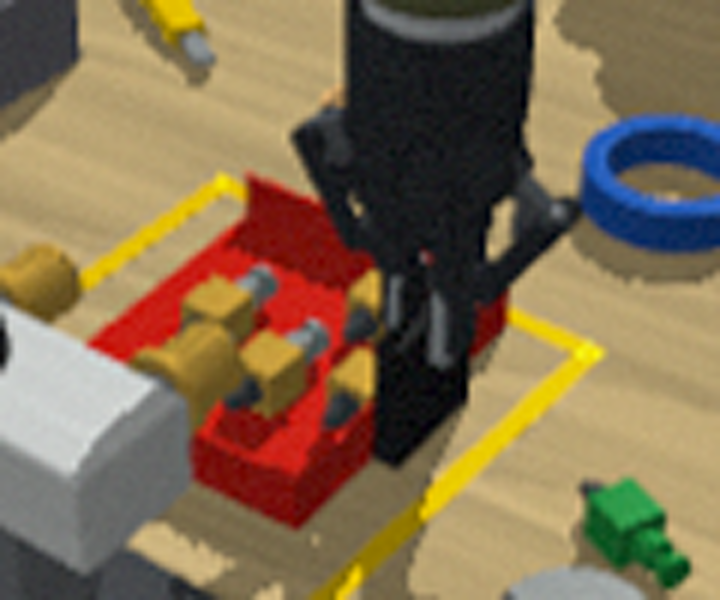

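Call:
carry_out --plan '[[[0,0,0],[0,0,0],0.0],[[0,0,0],[0,0,0],0.0],[[0,-0.003,0],[0,0,1],0.0],[[0,-0.006,0],[0,0,2],0.0],[[0,-0.01,0],[0,0,2],0.0],[[0,-0.01,0],[0,0,1],0.0],[[0,0,0],[0,0,0],0.0]]' --force 110

```text
time_s: 31.4
position: [0.5509, 0.0764, 0.0367]
tool_rot: [[0.016, -0.001, -1.0], [0.994, -0.104, 0.016], [-0.104, -0.995, -0.001]]
ft_force: [-0.7, -0.2, -4.7]
grip_width: 0.0116
```

```bash
python3 -c "
from h import *
go([.52,.074,.1],89)
p=crop('scene',[.55,.04,.05],'r.png',60,50,6)
"
```

```text
t 31.4 P [0.5509 0.0764 0.0367] yaw 89.06 tilt [-0.001 -0.104 -0.995] F [-0.7 -0.2 -4.7] w 0.0116
turn about y first: 0.06  then dx -0.0029 dy -0.0633 dz 0.0309
r.png origin 197 161 scale 6
```

View pics/r.png

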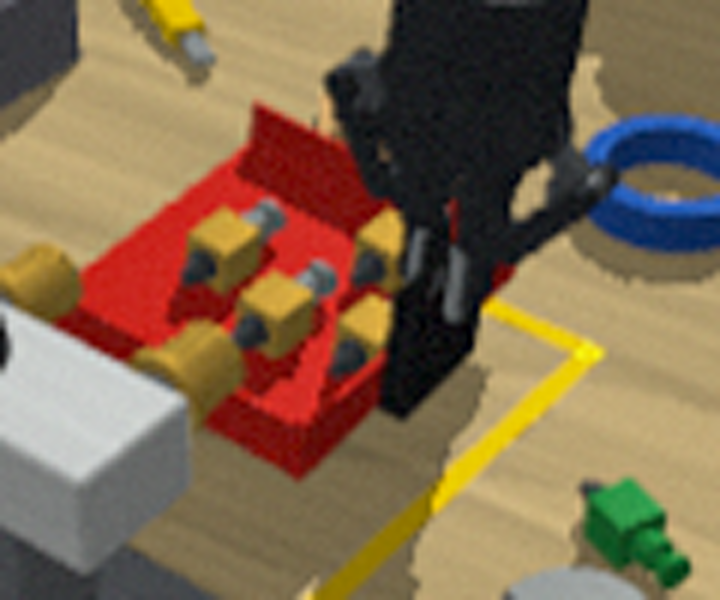

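```bash
cat >> h.py <<'E'
def wd(pos,n=1):
    s=env.observe(); R=np.array(s['tool_rot']); P=np.array(s['position'])
    print('t',round(s['time_s'],2),'P',P.round(4),'yaw',round(np.degrees(np.arctan2(R[1,0],R[0,0])),2),'Y',R[:,1].round(3),'F',np.array(s['ft_force']).round(1),'w',round(s['grip_width'],4))
    print('tool shift /n',(R.T@(np.array(pos)-P)/n).round(4))
E
python3 -c "
from h import *
wd([.52,.0764,.2],8)
"
```

```text
t 31.45 P [0.5507 0.0761 0.0363] yaw 89.04 Y [-0.002 -0.104 -0.995] F [ 0.4  0.9 -6.4] w 0.0116
tool shift /n [-0.0022 -0.0204  0.0038]
```

Call:
carry_out --plan '[[[-0.001,-0.01,0.004],[0,0,1],0.0],[[-0.002,-0.02,0.004],[0,0,1],0.0],[[-0.0025,-0.025,0.005],[0,0,1],0.0],[[-0.003,-0.025,0.005],[0,0,1],0.0],[[-0.003,-0.025,0.005],[0,0,0],0.0],[[-0.003,-0.025,0.005],[0,0,0],0.0],[[-0.003,-0.02,0.002],[0,0,0],0.0],[[-0.001,-0.01,0],[0,0,0],0.0]]'

```text
time_s: 32.45
position: [0.5208, 0.0829, 0.1985]
tool_rot: [[0.017, -0.002, -1.0], [0.985, -0.174, 0.017], [-0.174, -0.985, -0.001]]
ft_force: [-1.0, -0.0, -5.8]
grip_width: 0.012
```

```bash
python3 -c "
from h import *
wd([.515,-.14,.2],14)
p=crop('scene',[.55,.04,.15],'s.png',60,50,6)
"
```

```text
t 32.45 P [0.5208 0.0829 0.1985] yaw 88.99 Y [-0.002 -0.174 -0.985] F [-1.  -0.  -5.8] w 0.012
tool shift /n [-0.0157  0.0027  0.0001]
s.png origin 197 130 scale 6
```

View pics/s.png

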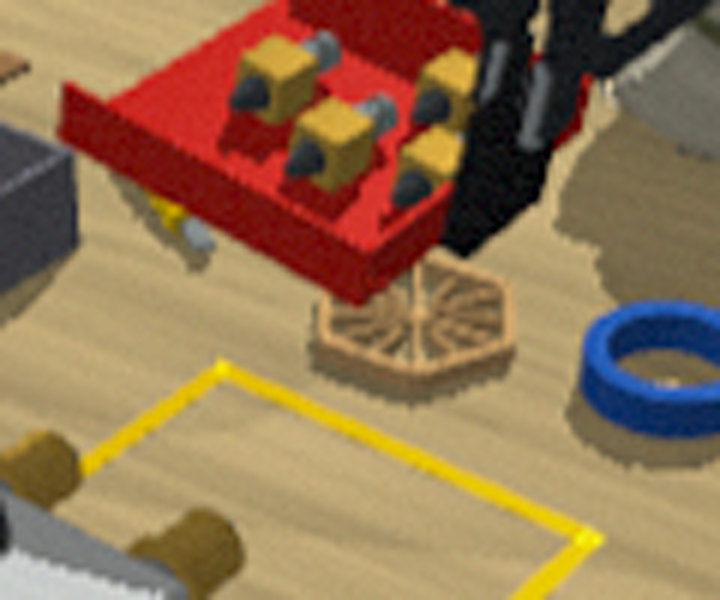

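Call:
carry_out --plan '[[[-0.008,0.0014,0],[0,0,0],0.0],[[-0.014,0.0024,0],[0,0,0],0.0],[[-0.02,0.0035,0],[0,0,0],0.0],[[-0.025,0.0043,0],[0,0,0],0.0],[[-0.025,0.0043,0],[0,0,0],0.0],[[-0.025,0.0043,0],[0,0,0],0.0],[[-0.025,0.0043,0],[0,0,0],0.0],[[-0.025,0.0043,0],[0,0,0],0.0]]'

```text
time_s: 33.5
position: [0.5173, -0.0883, 0.1972]
tool_rot: [[0.017, -0.005, -1.0], [0.985, -0.173, 0.018], [-0.173, -0.985, 0.002]]
ft_force: [-0.5, 1.1, -4.9]
grip_width: 0.0113
```

Call:
carry_out --plan '[[[-0.022,0.0038,0],[0,0,0],0.0],[[-0.018,0.0031,0],[0,0,0],0.0],[[-0.015,0.0026,0],[0,0,0],0.0],[[-0.012,0.002,0],[0,0,0],0.0],[[-0.008,0.0014,0],[0,0,0],0.0],[[-0.005,0.001,0],[0,0,0],0.0],[[0,0,0],[0,0,0],0.0],[[0,0,0],[0,0,0],0.0]]'

```text
time_s: 34.5
position: [0.5167, -0.1674, 0.1982]
tool_rot: [[0.016, -0.003, -1.0], [0.985, -0.173, 0.017], [-0.174, -0.985, 0.0]]
ft_force: [0.5, -0.1, -5.2]
grip_width: 0.0112
```

```bash
python3 -c "
from h import *
wd([.513,-.185,.2],1)
p=crop('scene',[.52,-.25,.15],'u.png',100,80,6)
shot('top','u2.png')
"
```

```text
t 34.5 P [ 0.5167 -0.1674  0.1982] yaw 89.05 Y [-0.003 -0.173 -0.985] F [ 0.5 -0.1 -5.2] w 0.0112
tool shift /n [-0.0177  0.0013  0.0034]
u.png origin 78 63 scale 6
```

View pics/u.png

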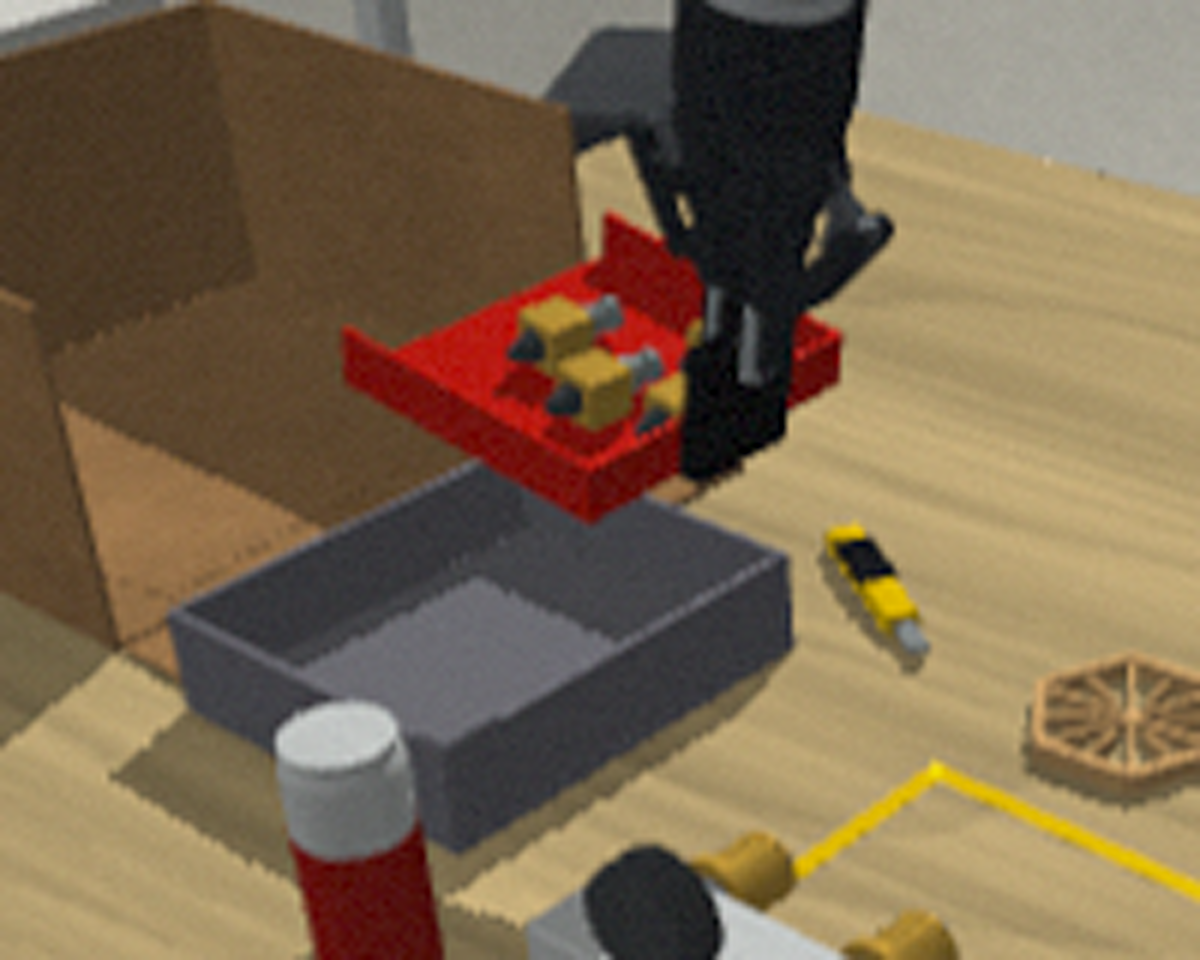

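View pics/u2.png

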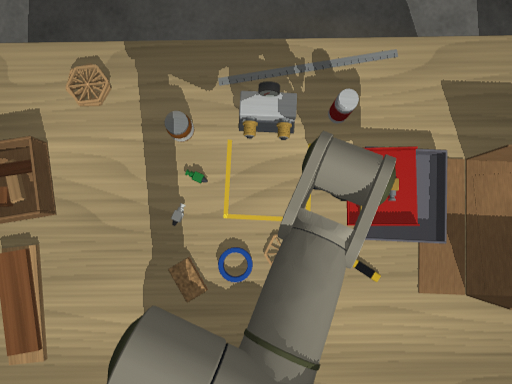

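Call:
carry_out --plan '[[[-0.006,0.002,0.001],[0,0,-4],0.0],[[-0.006,0.003,0.001],[0,0,-6],0.0],[[-0.004,0.004,0.001],[0,0,-6],0.0],[[0,0,0],[0,0,-6],0.0],[[0,0,0],[0,0,-6],0.0],[[0,0,0],[0,0,-6],0.0],[[0,0,0],[0,0,-5],0.0],[[0,0,0],[0,0,-4],0.0]]'

```text
time_s: 35.6
position: [0.5135, -0.1848, 0.1907]
tool_rot: [[0.014, 0.009, -1.0], [0.838, 0.545, 0.017], [0.545, -0.838, 0.0]]
ft_force: [0.9, 0.7, -4.6]
grip_width: 0.0115
```

```bash
python3 -c "
from h import *
wd([.513,-.185,.2],1)
p=crop('scene',[.52,-.25,.15],'v.png',100,80,6)
"
```

```text
t 35.6 P [ 0.5135 -0.1848  0.1907] yaw 89.01 Y [ 0.009  0.545 -0.838] F [ 0.9  0.7 -4.6] w 0.0115
tool shift /n [ 0.0048 -0.0079  0.0005]
v.png origin 78 63 scale 6
```

View pics/v.png

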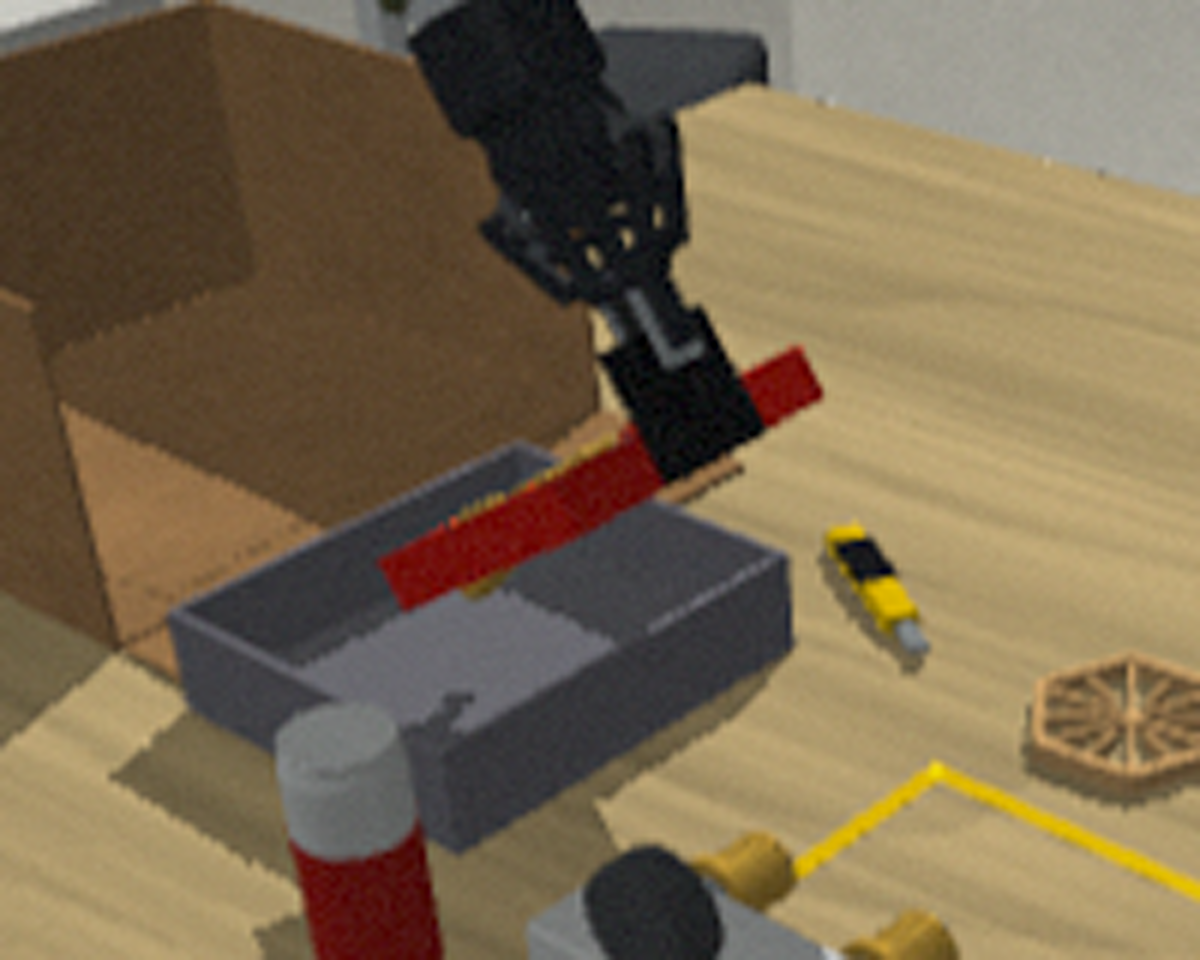

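Call:
carry_out --plan '[[[0,0,0],[0,0,-3],0.0],[[0,0,0],[0,0,-3],0.0],[[0,0,0],[0,0,-3],0.0],[[0,0,0],[0,0,0],0.0],[[0,0,0],[0,0,0],0.0],[[0,0,0],[0,0,0],0.0],[[0,0,0],[0,0,0],0.0],[[0,0,0],[0,0,0],0.0]]'

```text
time_s: 36.65
position: [0.5134, -0.1841, 0.191]
tool_rot: [[0.012, 0.011, -1.0], [0.743, 0.669, 0.017], [0.669, -0.743, -0.0]]
ft_force: [0.9, 0.9, -3.2]
grip_width: 0.0116
```

```bash
python3 -c "
from h import *
wd([.513,-.185,.2],1)
p=crop('scene',[.52,-.25,.15],'w.png',100,80,6)
p=crop('top',[.52,-.3,.1],'w2.png',70,70,6)
"
```

```text
t 36.65 P [ 0.5134 -0.1841  0.191 ] yaw 89.05 Y [ 0.011  0.669 -0.743] F [ 0.9  0.9 -3.2] w 0.0116
tool shift /n [ 0.0053 -0.0073  0.0004]
w.png origin 78 63 scale 6
w2.png origin 318 119 scale 6
```

View pics/w.png

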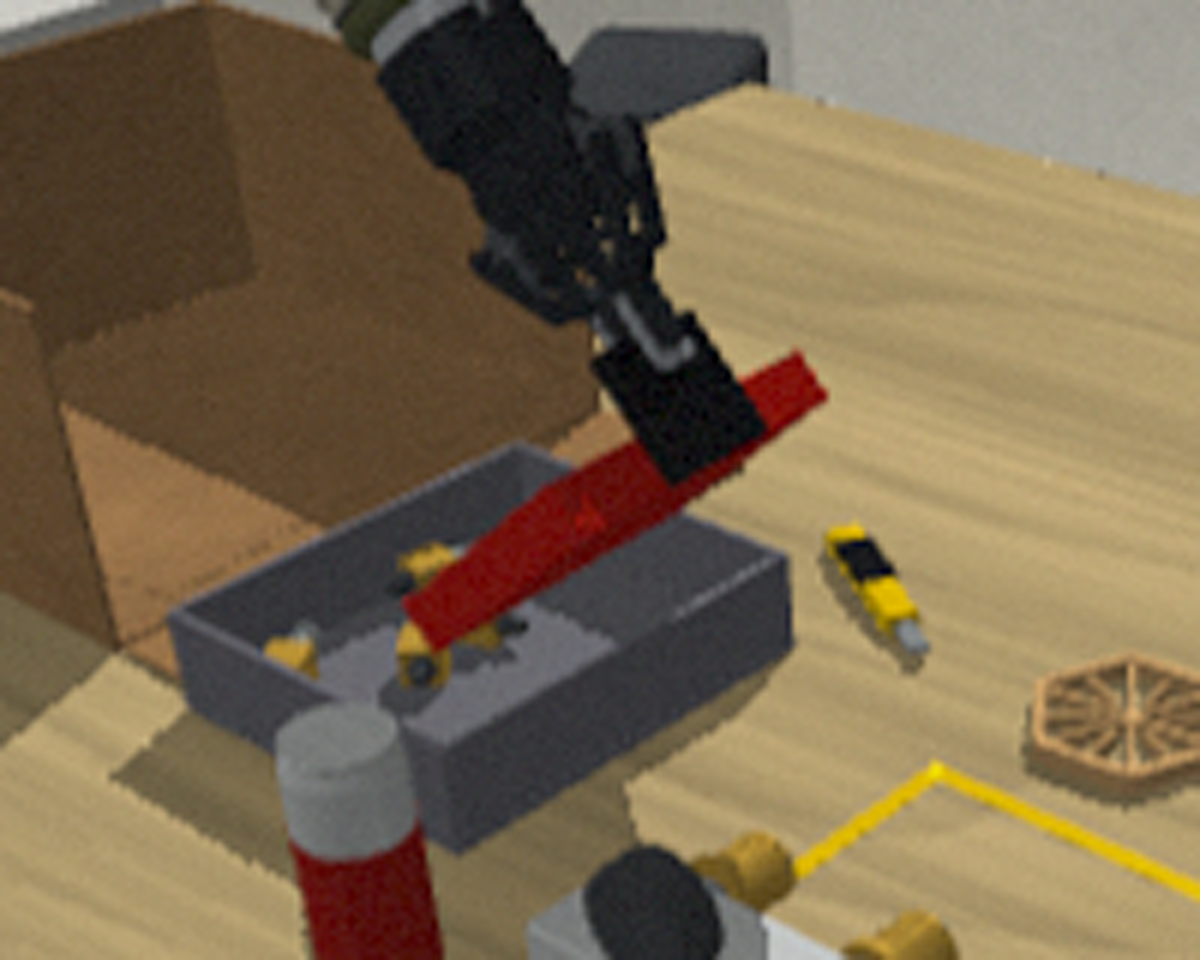

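View pics/w2.png

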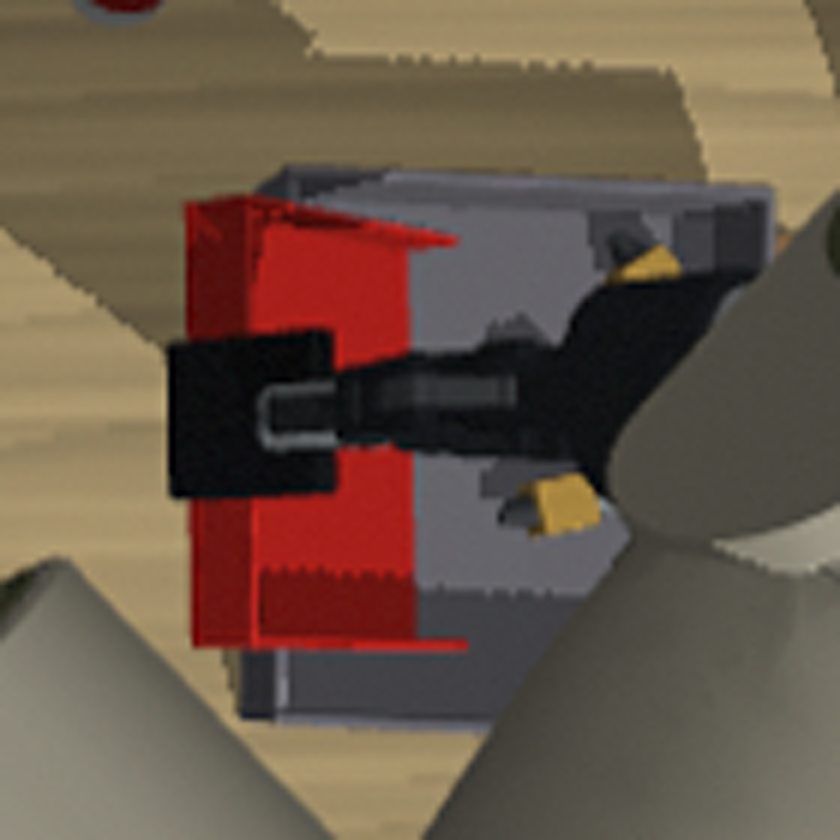

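Call:
carry_out --plan '[[[0,-0.01,0],[0,0,6],0.0],[[0,-0.01,0],[0,0,6],0.0],[[0,0,0],[0,0,6],0.0],[[0,0,0],[0,0,6],0.0],[[0,0,0],[0,0,6],0.0],[[0,0,0],[0,0,6],0.0],[[0,0,0],[0,0,6],0.0],[[0,0,0],[0,0,0],0.0]]'

```text
time_s: 37.75
position: [0.5132, -0.1951, 0.2068]
tool_rot: [[0.015, 0.0, -1.0], [1.0, 0.001, 0.015], [0.001, -1.0, -0.0]]
ft_force: [-0.3, 0.7, -3.4]
grip_width: 0.0111
```

```bash
python3 -c "
from h import *
go([.5515,.0748,.10],88)
p=crop('scene',[.52,-.25,.15],'x.png',100,80,6)
"
```

```text
t 37.75 P [ 0.5132 -0.1951  0.2068] yaw 89.15 tilt [ 0.     0.001 -1.   ] F [-0.3  0.7 -3.4] w 0.0111
turn about y first: 1.15  then dx 0.2710 dy 0.1068 dz -0.0289
x.png origin 78 63 scale 6
```

View pics/x.png

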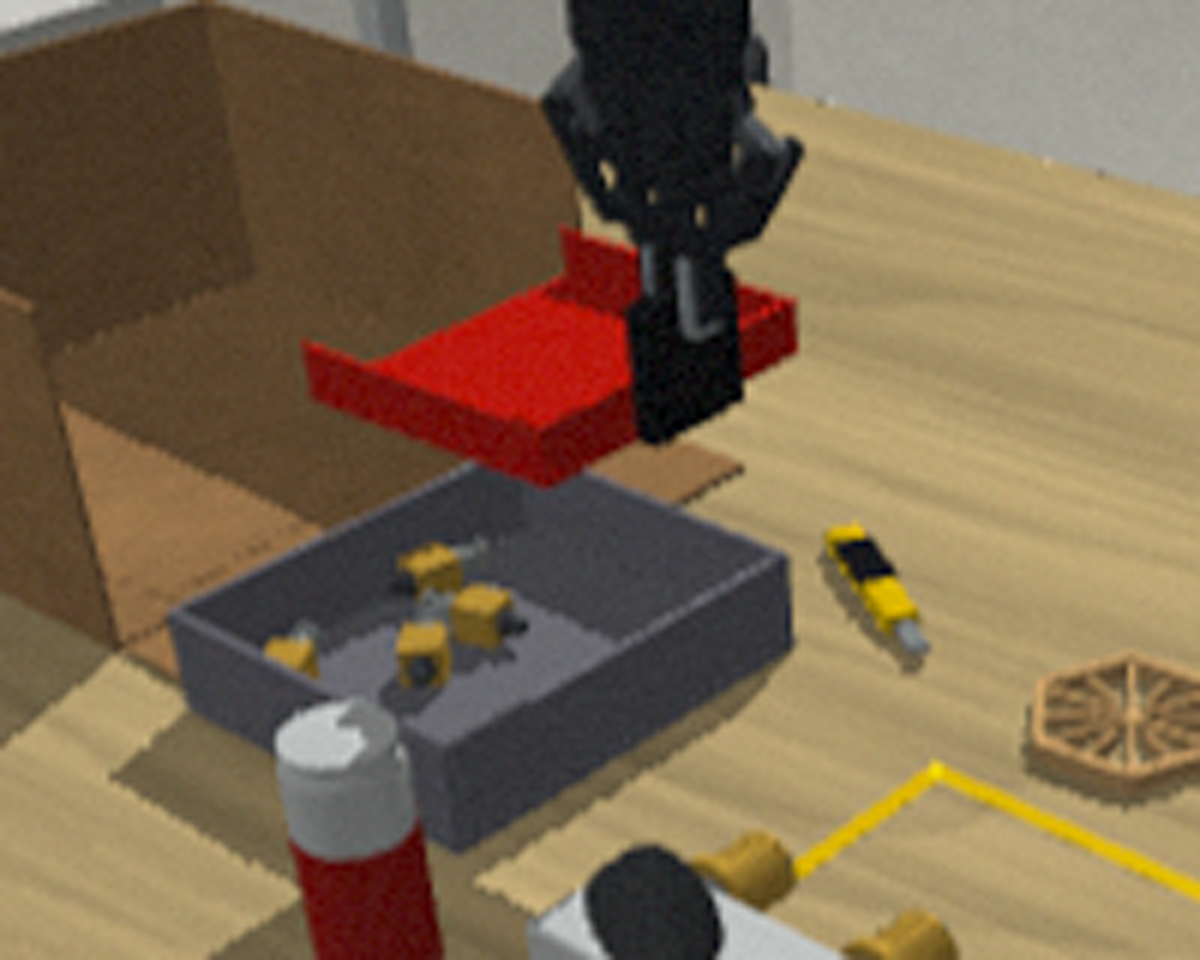

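```bash
python3 -c "
from h import *
go([.553,.0748,.10],87.5)
"
```

```text
t 37.8 P [ 0.5131 -0.1959  0.2065] yaw 89.09 tilt [-0.     0.002 -1.   ] F [ 0.2 -0.3 -2. ] w 0.0115
turn about y first: 1.59  then dx 0.2722 dy 0.1065 dz -0.0280
```

Call:
carry_out --plan '[[[0.02,0,0],[0,1.6,0],0.0],[[0.04,0,0],[0,0,0],0.0],[[0.045,0,0],[0,0,0],0.0],[[0.045,0,0],[0,0,0],0.0],[[0.045,0,0],[0,0,0],0.0],[[0.045,0,0],[0,0,0],0.0],[[0.032,0,0],[0,0,0],0.0],[[0,0.03,0],[0,0,0],0.0]]'

```text
time_s: 38.8
position: [0.5262, 0.0764, 0.1775]
tool_rot: [[0.043, 0.003, -0.999], [0.999, 0.002, 0.043], [0.002, -1.0, -0.003]]
ft_force: [0.2, -1.1, -3.3]
grip_width: 0.0113
```

Call:
carry_out --plan '[[[0,0.04,0],[0,0,0],0.0],[[0,0.04,0],[0,0,0],0.0],[[0,0.04,0],[0,0,0],0.0],[[0,0.015,0],[0,0,0],0.0],[[0,0,-0.015],[0,0,0],0.0],[[0,0,-0.013],[0,0,0],0.0],[[0,0,0],[0,0,0],0.0],[[0,0,0],[0,0,0],0.0]]'

```text
time_s: 39.8
position: [0.5526, 0.0737, 0.0417]
tool_rot: [[0.045, -0.0, -0.999], [0.999, 0.0, 0.045], [0.0, -1.0, 0.0]]
ft_force: [-0.2, 1.7, -2.7]
grip_width: 0.0116
```

```bash
python3 -c "
from h import *
go([.553,.0748,.008],87.5)
p=crop('scene',[.55,.04,.05],'y.png',60,50,6)
p=crop('top',[.54,.0,.0],'y2.png',60,50,6)
"
```

```text
t 39.8 P [0.5526 0.0737 0.0417] yaw 87.41 tilt [-0.  0. -1.] F [-0.2  1.7 -2.7] w 0.0116
turn about y first: -0.09  then dx 0.0011 dy 0.0337 dz -0.0004
y.png origin 197 161 scale 6
y2.png origin 205 136 scale 6
```

View pics/y.png

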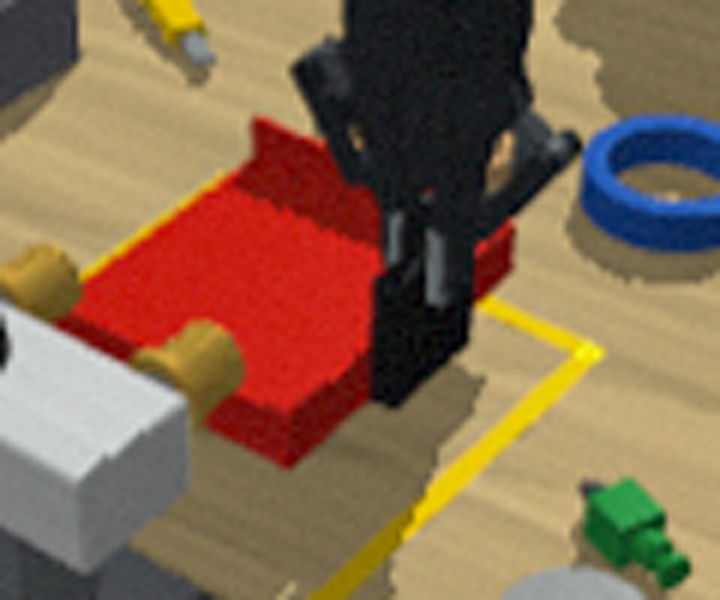

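View pics/y2.png

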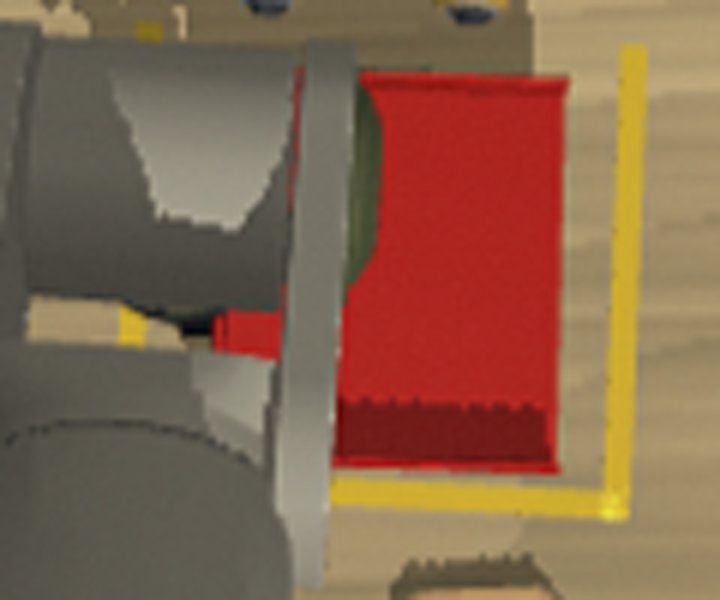

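Level and aligned. Lower slowly, watching the force.

Call:
carry_out --plan '[[[0.001,0.012,0],[0,0,0],0.0],[[0,0.012,0],[0,0,0],0.0],[[0,0.007,0],[0,0,0],0.0],[[0,0.002,0],[0,0,0],0.0],[[0,0,0],[0,0,0],0.0]]'

```text
time_s: 40.52
position: [0.553, 0.0747, 0.0084]
tool_rot: [[0.045, 0.0, -0.999], [0.999, -0.0, 0.045], [-0.0, -1.0, -0.0]]
ft_force: [-0.4, -0.7, -3.0]
grip_width: 0.0117
```

Call:
carry_out --plan '[[[0,0.001,0],[0,0,0],0.0],[[0,0.001,0],[0,0,0],0.0],[[0,0,0],[0,0,0],0.0],[[0,0,0],[0,0,0],0.0]]'

```text
time_s: 41.02
position: [0.5532, 0.0747, 0.0082]
tool_rot: [[0.045, 0.002, -0.999], [0.999, -0.0, 0.045], [-0.0, -1.0, -0.002]]
ft_force: [-5.6, -0.4, 13.6]
grip_width: 0.0116
```

Call:
carry_out --plan '[[[0,-0.0015,0],[0,0,0],0.0],[[0,0,0],[0,0,0],0.036],[[0,0,0],[0,0,0],0.036],[[0,0,0],[0,0,0],0.036],[[0,-0.02,0],[0,0,0],0.036],[[0,-0.04,0],[0,0,0],0.036],[[0,-0.05,0],[0,0,0],0.036],[[0,-0.03,0],[0,0,0],0.036]]'

```text
time_s: 42.02
position: [0.5534, 0.0747, 0.1503]
tool_rot: [[0.045, 0.003, -0.999], [0.999, -0.0, 0.045], [-0.0, -1.0, -0.003]]
ft_force: [0.1, 0.5, -0.3]
grip_width: 0.0362
```

Call:
carry_out --plan '[[[0.03,0,0.04],[0,0,0],0.05],[[0.05,0,0.05],[0,0,0],0.05],[[0.05,0,0.05],[0,0,0],0.05],[[0.03,0,0.03],[0,0,0],0.05],[[0,0,0],[0,0,0],0.05]]'

```text
time_s: 42.65
position: [0.3995, 0.2316, 0.1482]
tool_rot: [[0.041, -0.0, -0.999], [0.999, 0.0, 0.041], [0.0, -1.0, 0.0]]
ft_force: [-0.2, -0.8, -0.8]
grip_width: 0.05
```

```bash
python3 -c "
from h import *
go([.553,.0748,.008],87.5)
shot('scene','z0.png'); shot('top','z1.png')
p=crop('top',[.54,.0,.0],'z2.png',60,50,6)
"
```

```text
t 42.65 P [0.3995 0.2316 0.1482] yaw 87.63 tilt [-0.  0. -1.] F [-0.2 -0.8 -0.8] w 0.05
turn about y first: 0.13  then dx -0.1500 dy 0.1402 dz -0.1602
z2.png origin 205 136 scale 6
```

View pics/z0.png

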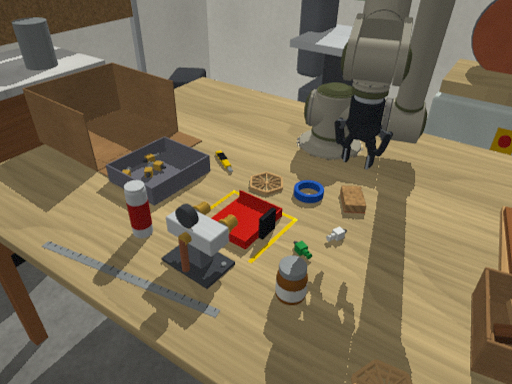

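View pics/z1.png

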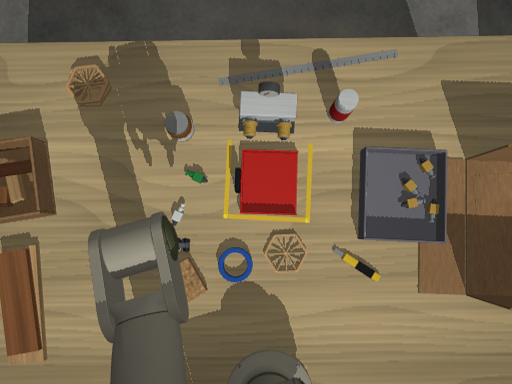

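View pics/z2.png

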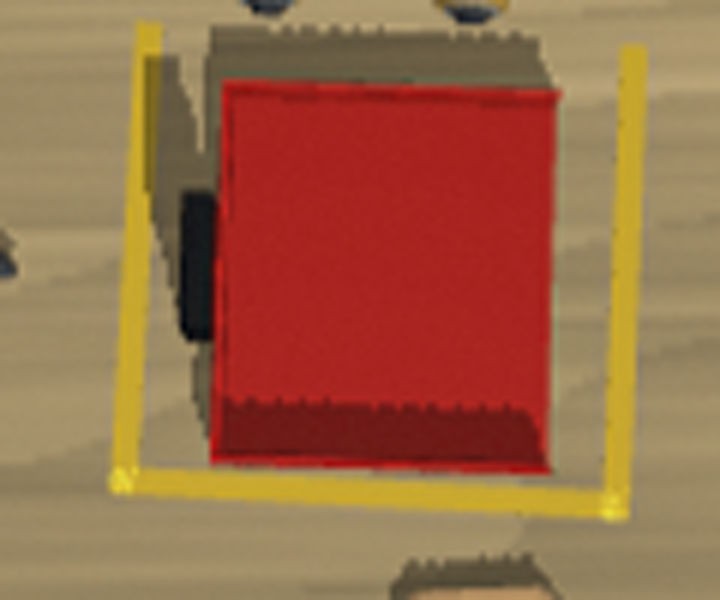

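```bash
python3 -c "
from h import *
p=crop('top',[.52,-.36,.0],'za.png',60,55,6)
p=crop('scene',[.52,-.36,.03],'zb.png',60,45,6)
"
```

```text
za.png origin 339 137 scale 6
zb.png origin 96 122 scale 6
```

View pics/za.png

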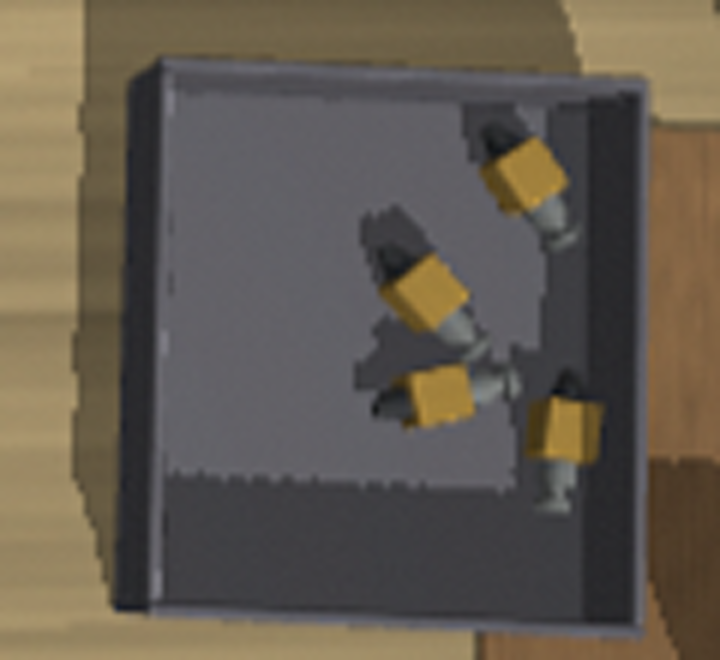

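View pics/zb.png

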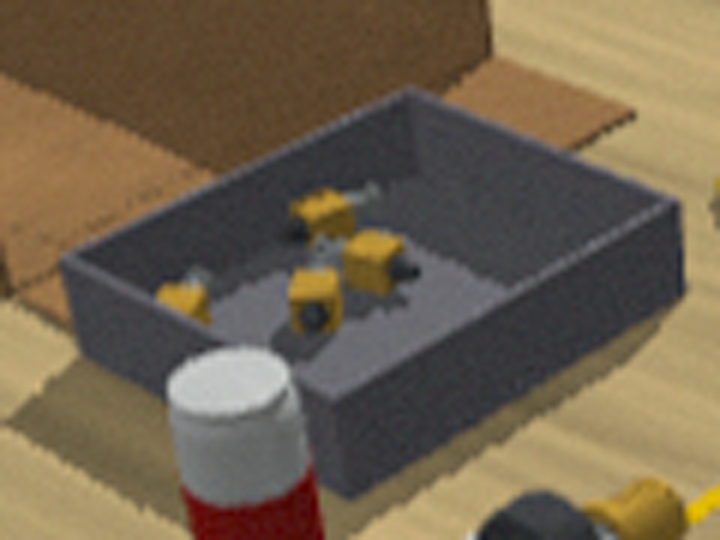

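All four nozzles lie inside the tub, the tray is home and the arm is clear. I'm handing in the job.

```bash
python3 -c "
from rig import env
print(env.close_job())"
```

```text
the job is handed in; nothing more can be done
None
```

The job is done and handed in at about 43 s of the 208 s allowed; no verdict was reported.

- **Sleeves:** I pulled each one back about 10 mm. Each nozzle dropped onto the tray, and the pictures showed both sleeves forward again.
- **Loose nozzles:** Only two loose brass nozzles showed on the bench, and I put both on the tray. One of them was knocked aside during the run, so I measured it again before picking it up. I left the green and white look-alikes alone.
- **Tray:** With all four nozzles on it, I carried it by its tab, tipped it about 42° over the tub, and set it back flat on its taped place, the same way round.

**Last checks:**
- All four nozzles are inside the tub and the tray is empty within its tape.
- In the last pictures the bystanders and the tub are where they started; only the sanding block was partly hidden by the arm in the top view.
- The arm stands clear and touches nothing.

**What disagreed:**
- The fingertips were about 30 mm higher than the reported TCP. My first close on the left sleeve therefore shut just above it without gripping. I corrected for this in every later move.
- The tray first stood about 2–3° off the tape's direction. I put it back at its old centre, turned about halfway to match the tape.

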